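# Clamp the sleeve in the constant-load jig

## Task

Thread the loose square clamp bush over the tall rod of the compression jig, keeping it square, and feel for the angle at which its slotted foot slips over the rod's cross pin and comes down on the sleeve. Then press it down gently against the spring seat, turn it a quarter turn clockwise until the pin sits in its rest, and let go, so that the sleeve is left clamped under spring load. Do not force anything: the specimen and rod must never be loaded beyond 35 N; leave the other things on the bench alone.

Things in the scene. Friction and masses are not known exactly. Their poses are not given: they have to be found in the camera images.
- jig: Compression jig, screwed to the bench: dark steel plate 100 x 90 x 14 mm, round boss 60 mm across (top at 34 mm) in its middle, in it a spring-loaded seat 42 mm across with its shoulder at 38 mm, and a tall upright rod. Origin: centre of the plate's underside, z up along the rod.
- rod_top (a point): centre of the top of the jig's rod, 136 mm above the jig's underside; rod 12 mm thick, the last 10 mm tapering to 5 mm. Axes as the jig's
- rod_pin (a point): centre of the cross pin, on the rod's axis, 74 mm above the jig's underside; square steel pin 6 x 6 mm, 22 mm tip to tip, level. Axes are the jig's, NOT the pin's: the rod was clamped by hand at any angle (it cannot turn now), so the pin lies within 0.8 rad either way of the jig's x axis; its direction is not measured, it must be seen or felt
- seat (a joint): how far the spring seat is pressed down, m: 0 up, 0.010 bottomed. Spring: 6 N at 0, plus 1 N for each mm. Clamped and locked, it reads about 0.003
- sleeve: plain grey steel specimen sleeve, 36 mm outside, 25 mm bore, 24 mm high; loose, but already standing on the jig's seat round the rod, its top 62 mm above the jig's underside. Origin: centre of its underside
- bush: clamp bush: plain steel, 74 mm tall, about 0.28 kg, upright and loose on the bench. Foot 40 x 40 x 12 mm; four corner posts with windows between (z 12 to 28 mm); plate 40 x 40 x 6 mm; square hub above. A 14 mm bore runs through all. Origin: centre of its underside, z up; x along the foot's slot. While resting on the sleeve its underside is 62 mm above the jig's
- bush_hub (a point): centre of the hub, 56 mm above the bush's underside: 26 x 26 mm square, z 34 to 74 mm, to be gripped on its flats (square to the bush's x and y). Axes as the bush's. Locked, the rod stands 3 mm out of its top
- bush_slot (a point): centre of the slot at the foot's underside: 8.5 mm wide, along the bush's x axis, from face to face. It passes the pin when within about 0.1 rad of the pin's direction, either way round; otherwise the pin stops the foot with its underside 77 mm above the jig's. Axes as the bush's
- bush_rest (a point): centre of the foot's top, 12 mm above its underside. In the cage here are 2.5 mm high lands at 45 degrees: the pin clears them if the bush is pressed 6 to 8 mm below first touch on the sleeve and turned clockwise (seen from above). At 90 degrees the pin meets a stop; pressure let off, it drops into its rest (underside at 59 mm). Anticlockwise is blocked. Can be regripped part-way
- bearing: bystander: ball bearing 35 mm across, 11 mm high, lying flat, origin at the centre of its underside
- oil_bottle: bystander: white oil bottle with a red spout, 41 mm across, 113 mm high, origin at the centre of its underside
There are look-alikes about, which are no part of the job. Leave any orange or yellow look-alike of the bush alone.

How it is judged:
By the outcome, as a careful person would: the job done as asked, in the order asked, and still so for the second after the job is handed in, with the robot touching nothing.
It also fails if it takes over 72 s, if anything falls off the work surface, if the arm or the gripper's body presses on something with over 40 N, if the wrist force passes 120 N, or if a joint passes its speed limit or range.

## Robot

A 6-joint arm with a two-finger parallel gripper is mounted at the origin on a cart in front of the work surface, level with it; the furniture and walls round the work are solid. World frame = base frame: x ahead of the robot, y to its left, z up, the work surface at z = 0. Lengths are in mm, angles in rad, forces in N, time in s.
With the tool pointing down it reaches from about 275 to 825 mm from the base axis. Payload 4.9 kg.
Tool frame: the origin (TCP) lies midway between the tips of the shut fingers; the grasp point (between the pads) lies 19 mm behind it; z points along the fingers, y is the direction in which the jaws open and shut (so a half turn about z gives the same grasp; the last joint's range is limited). The gripper opens to 85 mm and grips with 20 to 120 N. Pads are 22 mm wide; open, the fingers measure 114 mm over their backs; the gripper's body (76 mm by 85 mm) begins 54 mm behind the grasp point. The pads swing forward as they close: fully open they stand 13 mm farther back than shut.
Start: joints at [1.108, 0.326, -0.193, 1.052, 0, 1.437], TCP at [177.594, 520.556, 231.281] pointing down, gripper open.
Joint ranges: [-2.65, 2.65], [-0.97, 1.79], [-1.3, 1.35], [-1.93, 2.1], [-1.47, 1.37], [-3.14, 3.14]. Speed limits (rad/s): [2.57, 2.57, 3.14, 3.14, 3.14, 3.14].

## Interface

Orientations are given as a unit quaternion [w, x, y, z].
In Python, from cell import r, viewer, workorder gives the robot as it stands.
- The arm moves only by the tool servo_tool, never from a script. Its argument "steps" is a list of rows, each a list of 3 entries, a list of its own where there are three numbers: the shift along the tool's x, y, z in m, then the turn, a rotation vector about the tool's x, y, z in rad, then the opening, from -1 (shut) to 1 (fully open), so that 0 is half open. In form: [[[tx, ty, tz], [wx, wy, wz], hand], ...]. A call has 1 to 8 rows; each row shifts and turns the commanded pose from where the row before left it, along the tool's axes as they then stand; what a row does not reach is not made up. A row lasts 1/12 s, in which the tool goes at most 41.7 mm and 7.16 degrees, less where a joint would pass 70% of its speed; a pose out of reach is approached as far as the arm can. A call is refused whole if a number of a shift passes 0.0417 or a number of a turn 0.125, either way. A call with a gripper value outside its range is refused whole. The fingers move at their own pace and stop on an object; the grip force is fixed at half the most. Time passes only in rows, so rows that do not move let the fingers close. It gives the time, the measured TCP pose, the force and the opening at its end, in the units of the state.
- r.get_obs(): the state, without advancing time (a new reading comes with each control period).
- viewer.capture(name): name is "scene" or "top" or "wrist"; returns the picture (384x512x3 uint8, red, green, blue); there is no depth.
- viewer.camera_params(name): a dict with "fx", "fy", "cx", "cy" (pixels), "rvec" (rotation vector, rad) and "tvec" (3), from world to camera coordinates, as OpenCV has them; the wrist camera has in their place "tool_from_camera" (4x4, takes a point from camera to tool coordinates, whose origin is the TCP and whose axes are the flange's). Camera axes: x right, y down, z forward; pixel columns grow to the right and rows downward; lengths in mm; the calibration is good to about 2 mm. A picture is of the moment at which its call begins: read the wrist's pose just before it. camera_params takes no time and is no camera call.
- workorder.hand_in(): hands the job in, once; it reports no verdict.
The state is a dict: "t": time; "qpos": joint angles; "dq": joint speeds; "tau": joint torques, N m; "eef_pos": TCP position; "eef_rot": TCP orientation; "force": force on the tool from outside, world axes, zero at the start; "moment": the same for the moment, N m; "width": finger opening in mm.
Only numpy, scipy, OpenCV 4.12 (cv2) and the standard library are available. Lean on these libraries where they do the work, as an engineer would, in place of code of your own. Each camera call takes 0.05 s, during which the arm holds its last target.

## Working session

There is one attempt and no reset: what is moved stays moved. The work goes in short steps, Python scripts to look and compute and a tool call to move; the robot and the scene stay as the last step left them, time stands still between calls to the robot, and variables do not carry over. Pictures are saved under pics/ and viewed, and the job is handed in when it is done.

Besides the shell and the picture viewer there is one more tool, called as a command line: name --argument value ..., lists and objects as JSON in quotes. servo_tool: Moves the arm, as the interface text tells. Its arguments: {"type":"object","properties":{"steps":{"type":"array"}},"required":["steps"]}

```bash
ls; mkdir -p pics
python3 - <<'E'
from cell import r, viewer, workorder
import cv2
o=r.get_obs(); print(o)
for n in ("scene","top"):
    im=viewer.capture(n); cv2.imwrite(f"pics/{n}0.png",im[:,:,::-1]); print(n,viewer.camera_params(n))
print(viewer.camera_params("wrist"))
E
```

```text
pics
{'t': 0.0, 'qpos': array([ 1.10780808e+00,  3.26925747e-01, -1.93606041e-01,  1.05200591e+00,
        5.19969057e-06,  1.43658725e+00]), 'dq': array([-2.53814131e-03, -3.59602915e-04, -4.65929991e-04, -1.80978294e-03,
       -7.23326121e-04, -7.96673549e-05]), 'tau': array([-5.46172505e-04, -4.43407166e+01,  2.62435824e+01,  1.55944697e-02,
       -1.72759101e-04, -2.10575621e-06]), 'eef_pos': array([177.31259779, 520.00602452, 230.50330816]), 'eef_rot': array([-2.58624065e-04,  1.63650117e-01,  9.86518059e-01, -8.31392528e-04]), 'force': array([-0.54000855,  0.31678342,  0.42491733]), 'moment': array([-0.04390735,  0.0548791 ,  0.02851178]), 'width': 85.27206461001215}
scene {'fx': 439.07952770018557, 'fy': 439.07952770018557, 'cx': 257.2008193779854, 'cy': 195.61135220653244, 'rvec': array([ 0.795     , -2.56246897,  1.12929925]), 'tvec': array([ 566.5055387 ,  221.41718765, 1489.10106103])}
top {'fx': 362.24614481254247, 'fy': 362.24614481254247, 'cx': 254.2949327795756, 'cy': 193.10107464865115, 'rvec': array([ 2.13936674, -2.20518986,  0.05655056]), 'tvec': array([ 187.20926075,  571.0068101 , 1092.99153315])}
{'fx': 270.35924109529685, 'fy': 270.35924109529685, 'cx': 251.05343742353398, 'cy': 197.17728150995472, 'tool_from_camera': array([[-5.81113020e-04, -9.57860726e-01, -2.87232469e-01,
         7.32771277e+01],
       [ 9.99999784e-01, -6.45213188e-04,  1.28507333e-04,
         1.05280823e+00],
       [-3.08418305e-04, -2.87232332e-01,  9.57860894e-01,
        -1.42367348e+02],
       [ 0.00000000e+00,  0.00000000e+00,  0.00000000e+00,
         1.00000000e+00]])}
```

View pics/scene0.png

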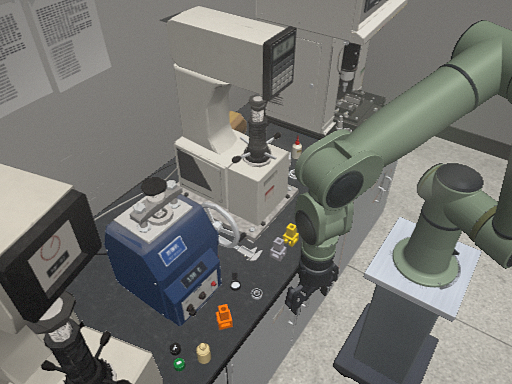

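View pics/top0.png

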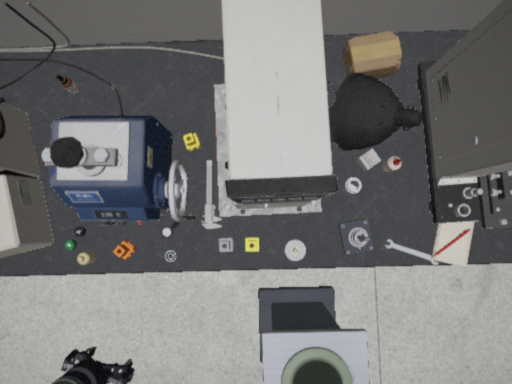

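The scene view shows the grey bush near (278,247), with a yellow look-alike beside it and an orange one nearer the camera. The top view shows the grey bush at (225,244), the yellow look-alike at (252,244) and the jig plate at (356,236). Next I'll zoom in.

```bash
cat > h.py <<'E'
import numpy as np, cv2
from cell import r, viewer, workorder
from scipy.spatial.transform import Rotation as R
def ray(p,u,v,T=None):
    d=np.array([(u-p['cx'])/p['fx'],(v-p['cy'])/p['fy'],1.])
    if T is not None: return T[:3,3], T[:3,:3]@d
    Rm=cv2.Rodrigues(p['rvec'])[0]; return -Rm.T@p['tvec'], Rm.T@d
def onz(p,u,v,z,T=None):
    c,d=ray(p,u,v,T); return c+d*(z-c[2])/d[2]
def wristT(o):
    q=o['eef_rot']; M=np.eye(4); M[:3,:3]=R.from_quat([q[1],q[2],q[3],q[0]]).as_matrix(); M[:3,3]=o['eef_pos']
    return M@viewer.camera_params('wrist')['tool_from_camera']
def proj(p,X,T=None):
    X=np.asarray(X,float)
    if T is None: c=cv2.Rodrigues(p['rvec'])[0]@X+p['tvec']
    else: c=T[:3,:3].T@(X-T[:3,3])
    return p['cx']+p['fx']*c[0]/c[2], p['cy']+p['fy']*c[1]/c[2]
def yaw(o):
    q=o['eef_rot']; M=R.from_quat([q[1],q[2],q[3],q[0]]).as_matrix(); return M
def save(im,name,box=None,s=1):
    im=im[:,:,::-1]
    if box: im=im[box[1]:box[3],box[0]:box[2]]
    im=cv2.resize(im,None,fx=s,fy=s,interpolation=cv2.INTER_CUBIC); cv2.imwrite(f'pics/{name}.png',im)
E
python3 - <<'E'
from h import *
im=cv2.imread('pics/top0.png')[:,:,::-1]
save(im,'topb',(200,220,280,270),10); save(im,'topj',(320,205,400,265),10)
im=cv2.imread('pics/scene0.png')[:,:,::-1]
save(im,'scb',(255,215,315,265),12)
p=viewer.camera_params('top')
print(onz(p,225,244,74),onz(p,356,236,14)); print(yaw(r.get_obs()))
E
```

```text
[426.46935678 258.55412544  74.        ] [ 435.81212854 -137.31926695   14.        ]
[[-9.46432336e-01  3.22901444e-01 -7.00714443e-04]
 [ 3.22902132e-01  9.46431346e-01 -1.38556286e-03]
 [ 2.15777865e-04 -1.53760368e-03 -9.99998795e-01]]
```

View pics/topb.png

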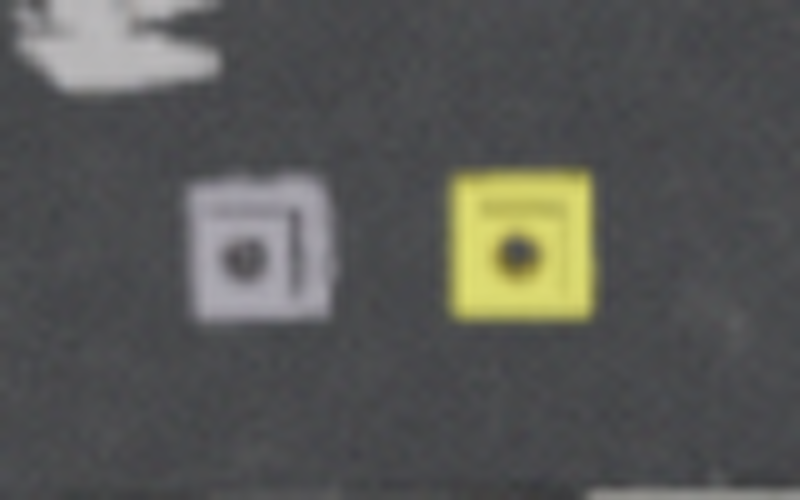

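View pics/topj.png

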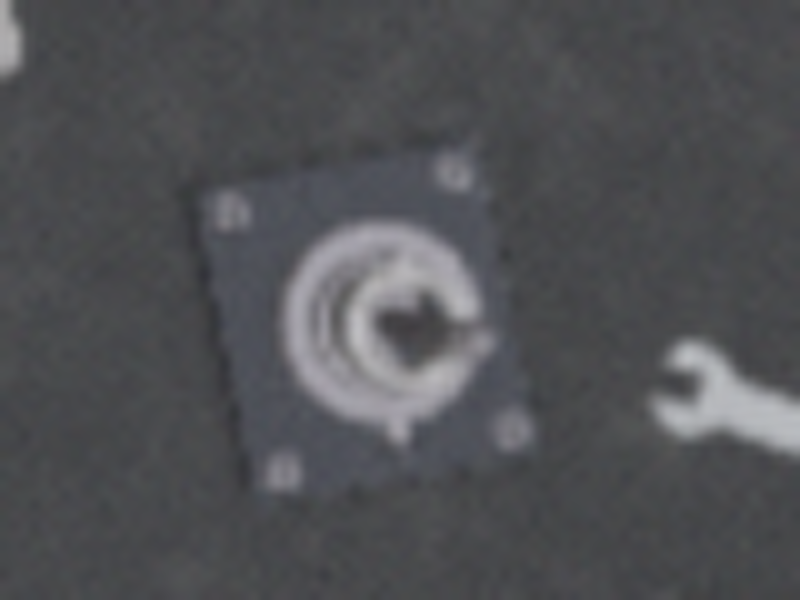

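View pics/scb.png

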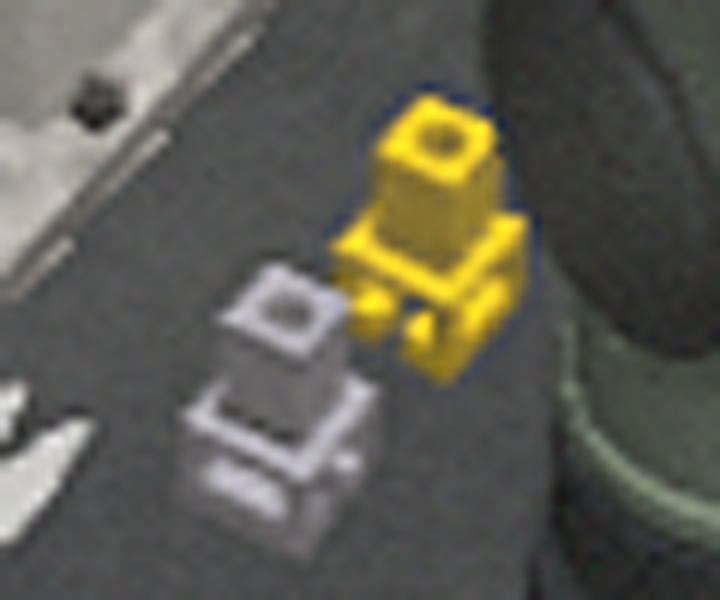

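servo_tool --steps '[[[0, 0, 0.005], [0, 0, -0.11], 0.0], [[0, 0, 0.005], [0, 0, -0.11], 0.0], [[0, 0, 0.005], [0, 0, -0.11], 0.0], [[-0.025, -0.026, 0.005], [0, 0, 0], 0.0], [[-0.025, -0.026, 0.005], [0, 0, 0], 0.0], [[-0.025, -0.026, 0.005], [0, 0, 0], 0.0], [[-0.025, -0.026, 0.005], [0, 0, 0], 0.0], [[-0.025, -0.026, 0.005], [0, 0, 0], 0.0]]'

```text
t: 0.77
eef_pos: [303.3, 389.3, 190.8]
eef_rot: [-0.0, -0.001, 1.0, -0.0]
force: [0.9, 0.0, -0.6]
width: 42.6
```

servo_tool --steps '[[[-0.025, -0.026, 0.0], [0, 0, 0], 0.0], [[-0.025, -0.026, 0.0], [0, 0, 0], 0.0], [[-0.025, -0.026, 0.0], [0, 0, 0], 0.0], [[-0.025, -0.026, 0], [0, 0, 0], 0.0], [[-0.025, -0.026, 0], [0, 0, 0], 0.0], [[0, 0, 0], [0, 0, 0], 0.0], [[0, 0, 0], [0, 0, 0], 0.0]]'

```text
t: 1.35
eef_pos: [428.8, 259.5, 190.9]
eef_rot: [-0.0, 0.001, 1.0, -0.0]
force: [-0.1, 0.2, -0.4]
width: 42.6
```

Run:
```python
from h import *
o=r.get_obs(); im=viewer.capture('wrist'); save(im,'w1',None,1.5); print(o['t'],o['eef_pos'],o['eef_rot'],o['width'],o['force']); cv2.imwrite('pics/w1raw.png',im)
np.save('w1T.npy',wristT(o))
```

```text
1.35 [428.8018985  259.45126736 190.90184289] [-3.67039397e-04  1.36155985e-03  9.99999005e-01 -2.45112768e-05] 42.64724245892365 [-0.13319486  0.21588736 -0.37323697]
```

View pics/w1.png

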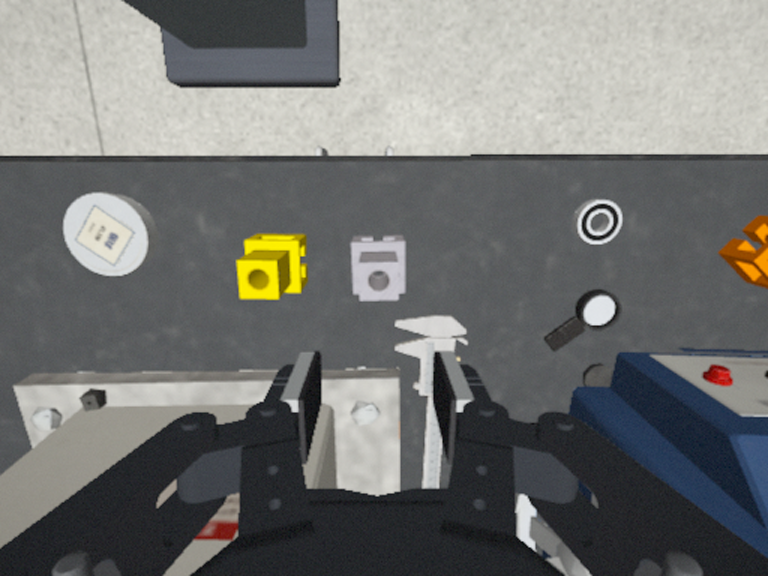

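The wrist view shows the grey bush at (378,270) in the 1.5x picture, with the yellow one at (270,265). I'll zoom in to find the slot and measure the hub.

Run:
```python
from h import *
im=cv2.imread('pics/w1raw.png')
save(im,'w1z',(220,145,285,210),9)
T=np.load('w1T.npy');p=viewer.camera_params('wrist')
g=cv2.cvtColor(im,cv2.COLOR_RGB2GRAY)
hsv=cv2.cvtColor(im,cv2.COLOR_RGB2HSV)
sub=(g[150:210,225:280]>110).astype(np.uint8)
cs,_=cv2.findContours(sub,cv2.RETR_EXTERNAL,cv2.CHAIN_APPROX_SIMPLE)
for c in cs:
    if cv2.contourArea(c)>30: print(cv2.boundingRect(c),cv2.minAreaRect(c))
```

```text
(8, 6, 38, 45) ((26.5, 28.0), (44.0, 37.0), 90.0)
```

View pics/w1z.png

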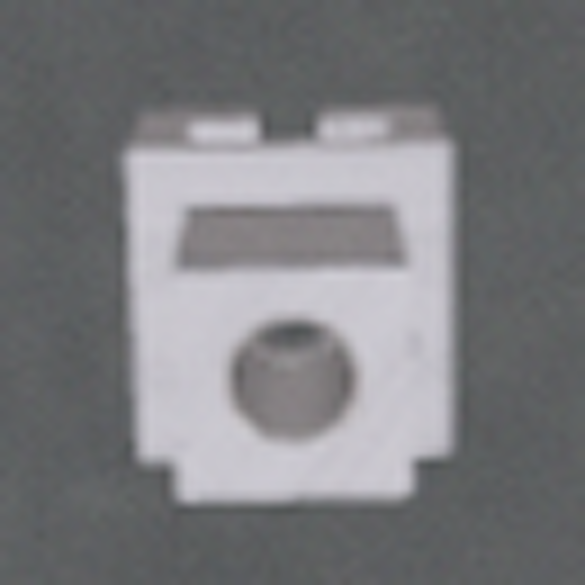

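The slot shows as a gap at (290,115) in the zoom, on the bush's -x face. So the slot lies along world x, and the jaws already lie along the bush's y. The bore centre is at (292,379).

Run:
```python
from h import *
T=np.load('w1T.npy');p=viewer.camera_params('wrist')
f=lambda X,Y:(220+(X+.5)/9-.5,145+(Y+.5)/9-.5)
for q in [(292,379),(178,268),(408,266),(412,499),(178,500)]: print(q,onz(p,*f(*q),74,T))
for q in [(128,150),(452,145)]: print(q,onz(p,*f(*q),34,T))
pt=viewer.camera_params('top'); print(onz(pt,200+24.6-.5+.05,220+26-.5,74), onz(pt,200+24.6,220+26,74))
```

```text
(292, 379) [422.70717929 261.47920985  74.        ]
(178, 268) [410.24064083 249.13902268  74.        ]
(408, 266) [410.10163002 274.090901    74.        ]
(412, 499) [436.56709312 274.83791861  74.        ]
(178, 500) [436.59857462 248.72450685  74.        ]
(128, 150) [403.75390642 241.40065637  34.        ]
(452, 145) [403.26588863 281.39983648  34.        ]
[422.1986993 261.1389735  74.       ] [420.71616711 259.85802533  74.        ]
```

servo_tool --steps '[[[0.0055, 0.002, 0.025], [0, 0, 0], 0.1], [[0, 0, 0.03], [0, 0, 0], 0.1], [[0, 0, 0.03], [0, 0, 0], 0.1], [[0, 0, 0.025], [0, 0, 0], 0.1], [[0, 0, 0.02], [0, 0, 0], 0.1], [[0, 0, 0.0], [0, 0, 0], 0.1]]'

```text
t: 1.9
eef_pos: [418.0, 262.6, 57.7]
eef_rot: [-0.004, -0.002, 1.0, -0.001]
force: [-0.9, -0.3, -0.3]
width: 47.0
```

Run:
```python
from h import *
o=r.get_obs(); im=viewer.capture('wrist'); save(im,'w2',None,1.5); print(o['t'],o['eef_pos'],o['eef_rot'],o['width'],o['force'])
```

```text
1.9 [418.0163347  262.64090902  57.67846556] [-0.00355336 -0.00186963  0.99999099 -0.00137891] 47.03960140066062 [-0.87339512 -0.34088363 -0.26384042]
```

View pics/w2.png

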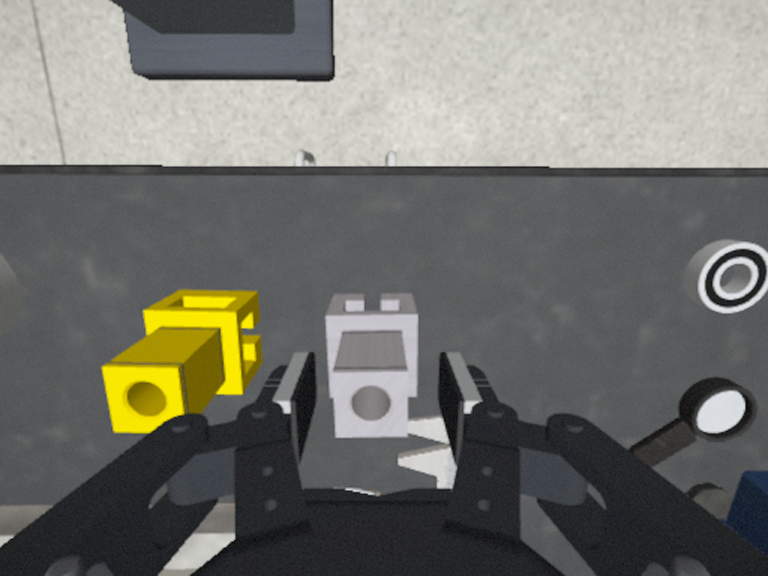

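The hub top is centred near (370,403) in the 1.5x picture, between the pads. I'll let the arm settle and then re-check the position.

servo_tool --steps '[[[0, 0, 0], [0, 0, 0], 0.1], [[0, 0, 0], [0, 0, 0], 0.1]]'

```text
t: 2.12
eef_pos: [423.0, 263.9, 62.7]
eef_rot: [0.001, -0.001, 1.0, 0.0]
force: [0.3, -0.3, -0.1]
width: 47.2
```

Run:
```python
from h import *
o=r.get_obs(); im=viewer.capture('wrist'); save(im,'w3',(200,180,300,300),5); print(o['t'],o['eef_pos'],o['eef_rot'],o['width'],o['force'])
p=viewer.camera_params('wrist');T=wristT(o);np.save('w3T.npy',T)
print(onz(p,370/1.5,403/1.5,74,T))
```

```text
2.1167 [423.04063647 263.86935944  62.6763277 ] [ 9.67472209e-04 -1.19379736e-03  9.99998709e-01  4.69764343e-04] 47.21741793714147 [ 0.26845843 -0.27944258 -0.14295472]
[430.43734044 262.54453525  74.        ]
```

View pics/w3.png

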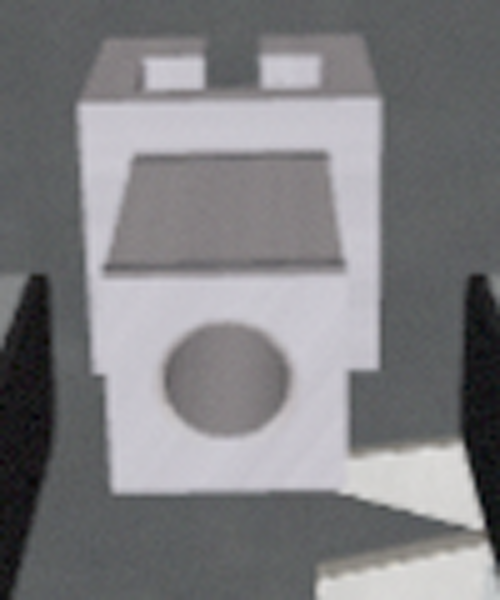

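Run:
```python
from h import *
p=viewer.camera_params('wrist');T=np.load('w3T.npy')
for q in [(227,380),(106,272),(345,272),(348,490),(112,492),(108,255+15)]: print(q,onz(p,200+(q[0]+.5)/5-.5,180+(q[1]+.5)/5-.5,74,T))
```

```text
(227, 380) [422.41193287 261.66588056  74.        ]
(106, 272) [409.69739419 248.96207437  74.        ]
(345, 272) [409.66184534 274.17409597  74.        ]
(348, 490) [436.05764721 275.05069974  74.        ]
(112, 492) [436.34522258 248.81528147  74.        ]
(108, 270) [409.46736069 249.17993593  74.        ]
```

servo_tool --steps '[[[0, -0.002, 0.01], [0, 0, 0], 0.1], [[0, 0, 0.01], [0, 0, 0], 0.1], [[0, 0, 0.003], [0, 0, 0], 0.1], [[0, 0, 0], [0, 0, 0], 0.1], [[0, 0, 0], [0, 0, 0], -1], [[0, 0, 0], [0, 0, 0], -1], [[0, 0, 0], [0, 0, 0], -1], [[0, 0, 0], [0, 0, 0], -1]]'

```text
t: 2.83
eef_pos: [422.7, 261.0, 38.7]
eef_rot: [0.0, -0.001, 1.0, 0.0]
force: [-0.5, -0.1, 2.0]
width: 25.4
```

Run:
```python
from h import *
o=r.get_obs(); im=viewer.capture('wrist'); save(im,'w4',(150,120,350,330),3.5); print(o['t'],o['eef_pos'],o['eef_rot'],o['width'],o['force'],o['qpos'])
```

```text
2.8333 [422.71687321 260.97667747  38.70090126] [ 3.20326078e-04 -6.07785587e-04  9.99999757e-01  1.20934481e-04] 25.351829974586348 [-0.52960368 -0.09308589  2.01195375] [ 4.04419556e-01  4.53632706e-01 -5.73050556e-01  5.43428903e-01
 -2.93137030e-05  4.03203974e-01]
```

View pics/w4.png

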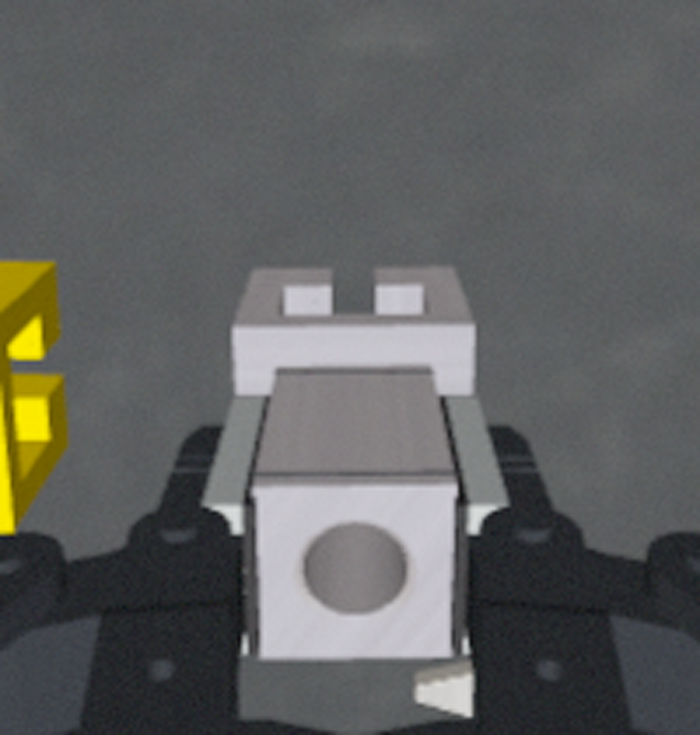

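Run:
```python
from h import *
pt=viewer.camera_params('top');ps=viewer.camera_params('scene')
def tri(a,b):
    c1,d1=ray(pt,*a);c2,d2=ray(ps,*b)
    s=np.linalg.lstsq(np.c_[d1,-d2],c2-c1,rcond=None)[0]; x1=c1+s[0]*d1;x2=c2+s[1]*d2; return (x1+x2)/2,np.linalg.norm(x1-x2)
for a in [(336,178),(336,193)]:
  for b in [(264,41),(299,28),(271,98),(299,77)]: print(a,b,tri(a,b))
print(onz(pt,322,210,20))
# jig estimates
f=lambda X,Y:(320+(X+.5)/10-.5,205+(Y+.5)/10-.5)
cs=[(198,187),(472,143),(537,450),(250,490)]
P=np.array([onz(pt,*f(*q),14) for q in cs]); print(P,P.mean(0))
for i in range(4): d=P[(i+1)%4]-P[i]; print(np.linalg.norm(d),np.arctan2(d[1],d[0]))
# bush in tool
```

```text
(336, 178) (264, 41) (array([577.87325326,  66.10314904, 645.62708099]), np.float64(74.99714596027094))
(336, 178) (299, 28) (array([532.5922316 ,  48.48817612, 687.61592573]), np.float64(21.857569470627077))
(336, 178) (271, 98) (array([592.37380285,  15.92600897, 433.58469104]), np.float64(53.05790489140571))
(336, 178) (299, 77) (array([546.14969772,  11.91515905, 521.27068931]), np.float64(32.42459910192034))
(336, 193) (264, 41) (array([563.06288238,  74.18481   , 654.1784462 ]), np.float64(91.1138470381337))
(336, 193) (299, 28) (array([520.64135887,  53.89542717, 691.63572685]), np.float64(6.06622918827511))
(336, 193) (271, 98) (array([571.45488429,  27.50110912, 447.89726437]), np.float64(76.4330060119517))
(336, 193) (299, 77) (array([529.76293363,  19.53265363, 528.44895721]), np.float64(10.716611333096857))
[518.24526255 -36.19025827  20.        ]
[[ 476.14660721  -88.46476979   14.        ]
 [ 487.14876553 -172.71369135   14.        ]
 [ 393.30543367 -187.504338     14.        ]
 [ 383.60936153  -99.93896528   14.        ]] [ 435.05254198 -137.1554411    14.        ]
84.96427643884272 -1.4409401022129285
95.00175874223457 -2.9852686087283553
88.1005579710596 1.681076599690758
93.24590608125791 0.12336575663534856
```

servo_tool --steps '[[[0, 0, -0.01], [0, 0, 0], -1], [[0, 0, -0.02], [0, 0, 0], -1], [[0, 0, -0.03], [0, 0, 0], -1], [[0, 0, -0.03], [0, 0, 0], -1], [[0, 0, -0.03], [0, 0, 0], -1], [[0, 0, -0.03], [0, 0, 0], -1], [[0, 0, -0.02], [0, 0, 0], -1], [[0, 0, 0], [0, 0, 0], -1]]'

```text
t: 3.55
eef_pos: [424.7, 261.9, 213.2]
eef_rot: [0.004, -0.001, 1.0, 0.002]
force: [1.5, -0.3, -1.9]
width: 25.2
```

servo_tool --steps '[[[0, -0.02, 0], [0, 0, 0], -1], [[0, -0.036, 0], [0, 0, 0], -1], [[0, -0.036, 0], [0, 0, 0], -1], [[0, -0.036, 0], [0, 0, 0], -1], [[0, -0.036, 0], [0, 0, 0], -1], [[0, -0.036, 0], [0, 0, 0], -1], [[0, -0.036, 0], [0, 0, 0], -1], [[0, -0.036, 0], [0, 0, 0], -1]]'

```text
t: 4.22
eef_pos: [421.5, -12.6, 207.4]
eef_rot: [-0.001, -0.001, 1.0, 0.0]
force: [0.8, 0.7, -2.6]
width: 25.2
```

servo_tool --steps '[[[0, -0.03, 0], [0, 0, 0], -1], [[0, -0.02, 0], [0, 0, 0], -1], [[0, 0, 0], [0, 0, 0], -1], [[0, 0, 0], [0, 0, 0], -1], [[0, 0, 0], [0, 0, 0], -1]]'

```text
t: 4.63
eef_pos: [422.0, -60.5, 207.6]
eef_rot: [-0.001, -0.001, 1.0, 0.001]
force: [0.8, -0.4, -2.8]
width: 25.2
```

Run:
```python
from h import *
o=r.get_obs(); im=viewer.capture('wrist'); save(im,'w5',None,1.5); print(o['t'],o['eef_pos'],o['eef_rot'],o['width'],o['force'],o['moment'],o['qpos'])
cv2.imwrite('pics/w5raw.png',im[:,:,::-1]); np.save('w5T.npy',wristT(o))
```

```text
4.6333 [421.98748097 -60.54998146 207.57276858] [-8.08700543e-04 -5.52717046e-04  9.99999383e-01  5.24246400e-04] 25.23463849738243 [ 0.79530604 -0.39047319 -2.75492157] [-0.01019591 -0.02742678  0.00943399] [-3.16384654e-01  1.18523617e-01 -5.27648513e-01  9.26487813e-01
  4.92195861e-04 -3.17490547e-01]
```

View pics/w5.png

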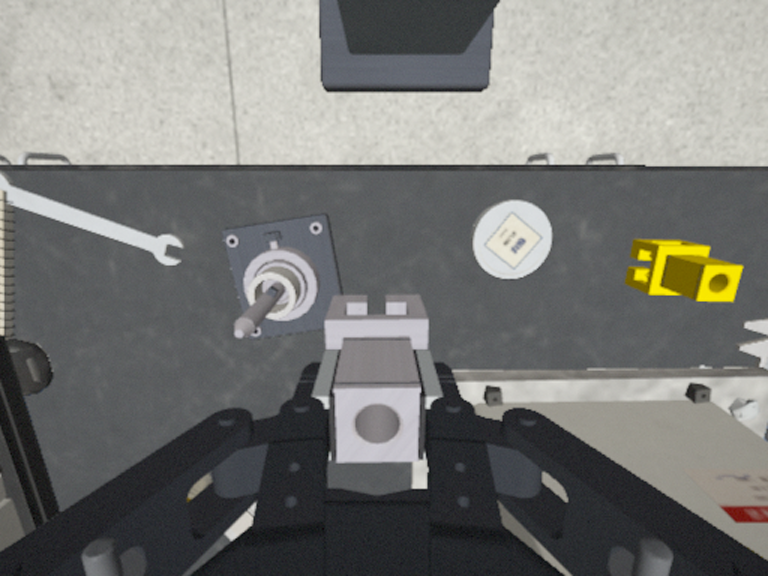

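The picture shows the jig at about (285,280), with the rod top at (241,330). The bush is held square.

Run:
```python
from h import *
im=cv2.imread('pics/w5raw.png')[:,:,::-1]
save(im,'w5z',(145,140,230,230),8)
```

```text
(no output)
```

View pics/w5z.png

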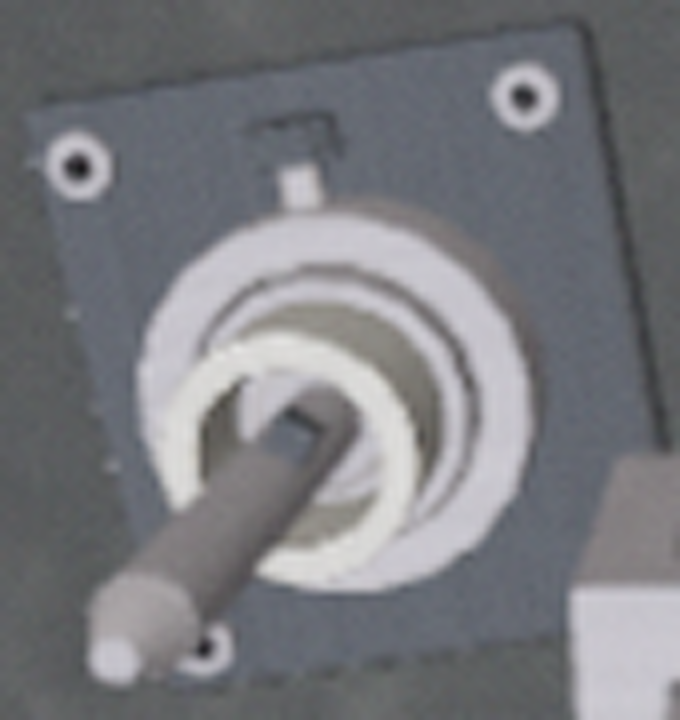

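```bash
python3 - <<'E'
from h import *
p=viewer.camera_params('wrist');T=np.load('w5T.npy')
f=lambda X,Y:(145+(X+.5)/8-.5,140+(Y+.5)/8-.5)
rt=onz(p,*f(114,661),136,T); print('rodtop',rt)
S=[onz(p,*f(*q),14,T) for q in [(78,167),(524,98),(205,648)]]; print('screws',S, (S[1]+S[2])/2)
d=S[1]-S[0]; print(np.arctan2(d[1],d[0])); d=S[2]-S[0];print(np.arctan2(d[1],d[0]))
print('sleeve', onz(p,*f(290,460),62,T)); print('boss', onz(p,*f(333,400),34,T))
g=lambda X:tuple((np.array(proj(p,X,T))-[145,140]+.5)*8-.5)
c=np.r_[rt[:2],74]; print('axis74',g(c),'axis 62',g(np.r_[rt[:2],62]),g(np.r_[rt[:2],136]))
for q in [(292,428),(262,448),(345,410)]: print(q,onz(p,*f(*q),74,T)-c, onz(p,*f(*q),77,T)-c)
for a in np.arange(-.8,1.2,.2):
    v=np.array([np.cos(a),np.sin(a),0]); print(round(a,1),[tuple(np.round(g(c+s*11*v+[0,0,0])).astype(int)) for s in(1,-1)])
# bush in hand
print('bore', onz(p,377/1.5,424/1.5,207.6-38.7+74,T))
E
python3 - <<'E'
import sys; sys.path.insert(0,'.')
from h import *
im=cv2.imread('pics/w5raw.png')[:,:,::-1]
import os; os.chdir('.'); save(im,'w5zz',(165,180,200,210),20)
save(im,'w5bush',(200,180,310,330),5)
E
```

```text
rodtop [ 435.31014668 -137.73083113  136.        ]
screws [array([ 401.75497469, -179.83736809,   14.        ]), array([ 391.04577335, -109.91926198,   14.        ]), array([ 482.00530126, -166.87549781,   14.        ])] [ 436.52553731 -138.39737989   14.        ]
1.7227829021972159
0.16013499609600268
sleeve [ 435.07461183 -137.37965403   62.        ]
boss [ 433.94596782 -137.73935767   34.        ]
axis74 (np.float64(265.23283960138906), np.float64(487.30916471293176)) axis 62 (np.float64(287.5968942955028), np.float64(461.6240598741633)) (np.float64(114.00000000000068), np.float64(661.0000000000002))
(292, 428) [-8.23424776  4.18059301  0.        ] [-9.0794116   4.98373974  3.        ]
(262, 448) [-5.47185717 -0.00846631  0.        ] [-6.34704086  0.84020437  3.        ]
(345, 410) [-10.7084187  11.3682605   0.       ] [-11.52669486  12.09329636   3.        ]
-0.8 [(np.int64(211), np.int64(542)), (np.int64(320), np.int64(432))]
-0.6 [(np.int64(224), np.int64(552)), (np.int64(307), np.int64(422))]
-0.4 [(np.int64(239), np.int64(559)), (np.int64(292), np.int64(414))]
-0.2 [(np.int64(255), np.int64(564)), (np.int64(275), np.int64(409))]
-0.0 [(np.int64(272), np.int64(565)), (np.int64(259), np.int64(408))]
0.2 [(np.int64(288), np.int64(564)), (np.int64(242), np.int64(409))]
0.4 [(np.int64(303), np.int64(559)), (np.int64(227), np.int64(414))]
0.6 [(np.int64(316), np.int64(552)), (np.int64(213), np.int64(422))]
0.8 [(np.int64(328), np.int64(542)), (np.int64(201), np.int64(432))]
1.0 [(np.int64(338), np.int64(530)), (np.int64(192), np.int64(445))]
bore [421.99006679 -59.37377143 242.9       ]
```

View pics/w5zz.png

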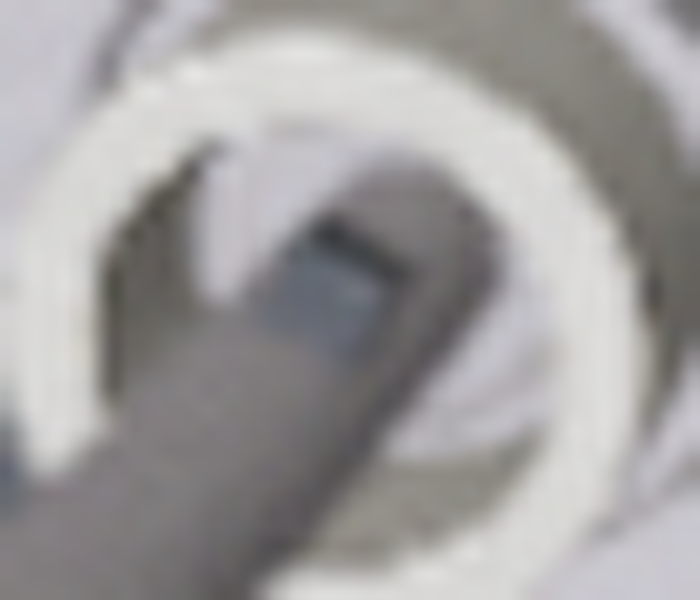

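View pics/w5bush.png

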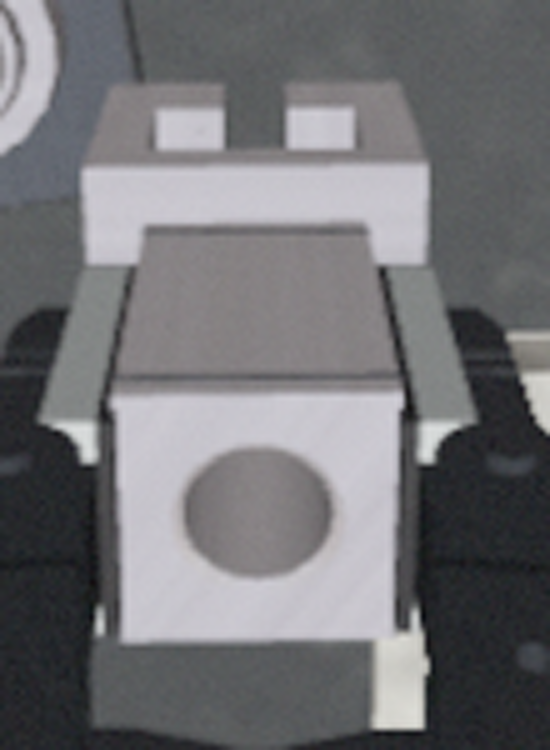

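Run:
```python
from h import *
p=viewer.camera_params('wrist');T=np.load('w5T.npy')
f=lambda X,Y:(165+(X+.5)/20-.5,180+(Y+.5)/20-.5)
c=np.array([435.2,-137.6,77])
L=[onz(p,*f(*q),77,T)-c for q in [(308,243),(388,285)]]; print(L,(L[0]+L[1])/2,np.linalg.norm(L[1]-L[0]))
m=(L[0]+L[1])/2; print('dir',np.arctan2(-m[1],-m[0]),np.linalg.norm(m)); d=L[1]-L[0]; print('edge dir',np.arctan2(d[1],d[0])-np.pi/2)
h=lambda X,Y:(200+(X+.5)/5-.5,180+(Y+.5)/5-.5)
zt=207.6-38.7+74
for q in [(258,512),(110,392),(403,390),(397,638),(121,642)]: print(onz(p,*h(*q),zt,T)-[421.99,-60.55,0])
```

```text
[array([-10.47845079,   3.77277981,   0.        ]), array([-8.1930703 ,  7.79984773,  0.        ])] [-9.33576055  5.78631377  0.        ] 4.630360673131291
dir -0.5548519737803708 10.983526392809441
edge dir -0.5161832161656776
[ -0.35039487   1.11510437 242.9       ]
[-12.59919661 -12.01412691 242.9       ]
[-12.79674736  13.95856172 242.9       ]
[ 13.30811425  14.21151346 242.9       ]
[ 13.74877762 -11.7839756  242.9       ]
```

The pin's near tip is visible at about (350,265) in the zoom. It lies along yaw -0.54 rad with a radius of 11.0 mm, which agrees with the given 22 mm length. The rod axis is near (435.2,-137.7), with about 1 mm of camera bias in y. I'll move above it and turn.

servo_tool --steps '[[[-0.0065, -0.03, 0], [0, 0, 0], -1], [[-0.0065, -0.03, 0], [0, 0, 0], -1], [[0, -0.0183, 0], [0, 0, 0.0], -1], [[0, 0, 0], [0, 0, 0.108], -1], [[0, 0, 0], [0, 0, 0.108], -1], [[0, 0, 0], [0, 0, 0.108], -1], [[0, 0, 0], [0, 0, 0.108], -1], [[0, 0, 0], [0, 0, 0.108], -1]]'

```text
t: 5.35
eef_pos: [435.8, -138.0, 208.0]
eef_rot: [-0.0, 0.268, 0.964, 0.0]
force: [0.5, 0.4, -2.7]
width: 25.3
```

servo_tool --steps '[[[0, 0, 0.01], [0, 0, 0], -1], [[0, 0, 0.0], [0, 0, 0], -1], [[0, 0, 0], [0, 0, 0], -1], [[0, 0, 0], [0, 0, 0], -1]]'

```text
t: 5.68
eef_pos: [435.9, -138.7, 198.4]
eef_rot: [-0.0, 0.265, 0.964, 0.0]
force: [-0.6, 0.1, -2.5]
width: 25.2
```

```bash
cat > st.py <<'E'
from h import *
import sys
o=r.get_obs(); M=yaw(o); print('t',round(o['t'],2),'pos',o['eef_pos'].round(2),'yaw(bush x)',round(np.arctan2(-M[1,0],-M[0,0]),4),'tilt',M[:2,2].round(4),'w',round(o['width'],1),'F',o['force'].round(2),'M',o['moment'].round(3),'q',o['qpos'].round(3))
if len(sys.argv)>1:
    n=sys.argv[1]; im=viewer.capture('wrist'); cv2.imwrite(f'pics/{n}raw.png',im[:,:,::-1]); np.save(n+'T.npy',wristT(o)); save(im,n,None,1.5)
    save(viewer.capture('scene'),n+'s',(265,90,365,190),6)
E
python3 st.py w6
```

```text
t 5.68 pos [ 435.92 -138.68  198.35] yaw(bush x) -0.5372 tilt [-0.0004  0.0002] w 25.2 F [-0.57  0.08 -2.46] M [-0.029  0.002  0.044] q [-0.47   0.184 -0.474  0.913  0.     0.068]
```

View pics/w6.png

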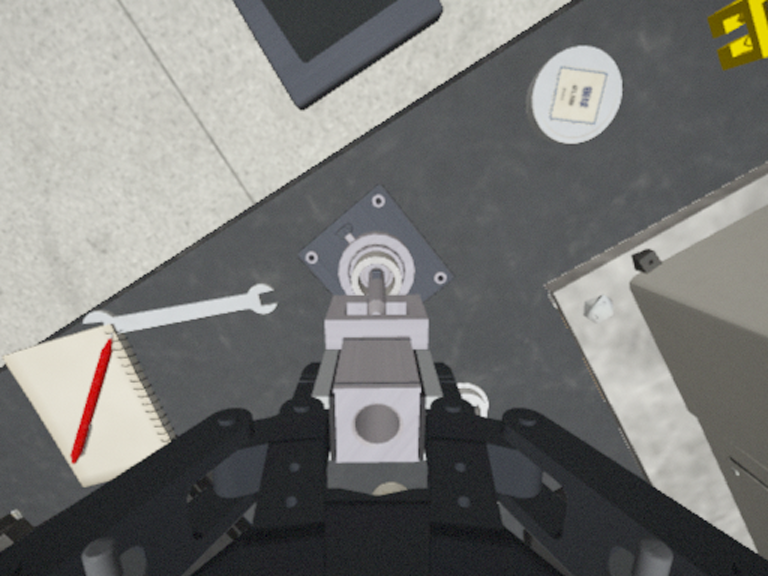

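View pics/w6s.png

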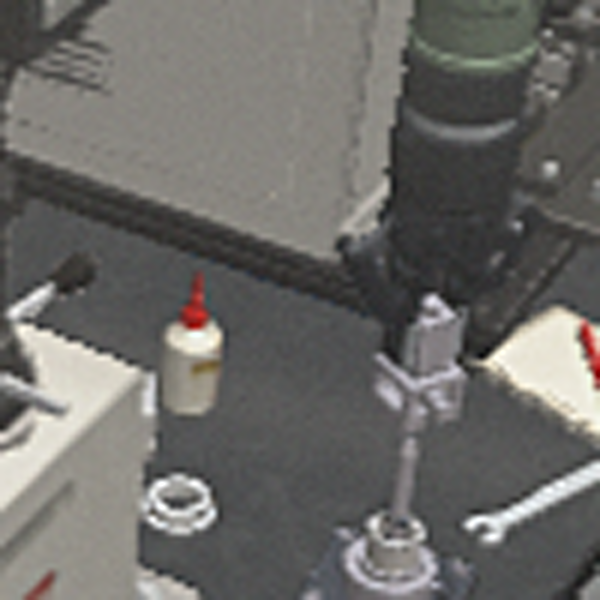

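The wrist view shows the rod rising under the bush at (377,280), in line with the slot gap. I'll zoom to check the pin and the centring.

Run:
```python
from h import *
im=cv2.imread('pics/w6raw.png')[:,:,::-1]
save(im,'w6z',(215,150,290,240),8)
p=viewer.camera_params('wrist');T=np.load('w6T.npy')
for X in ([435.2,-137.7,62],[435.2,-138.8,62],[435.2,-137.7,100],[435.2,-138.8,100]): u=np.array(proj(p,X,T)); print(X,(u-[215,150]+.5)*8-.5)
```

```text
[435.2, -137.7, 62] [287.5932946  300.80501887]
[435.2, -138.8, 62] [280.49908528 304.90538697]
[435.2, -137.7, 100] [287.14754012 382.95594861]
[435.2, -138.8, 100] [279.02687476 387.59716206]
```

View pics/w6z.png

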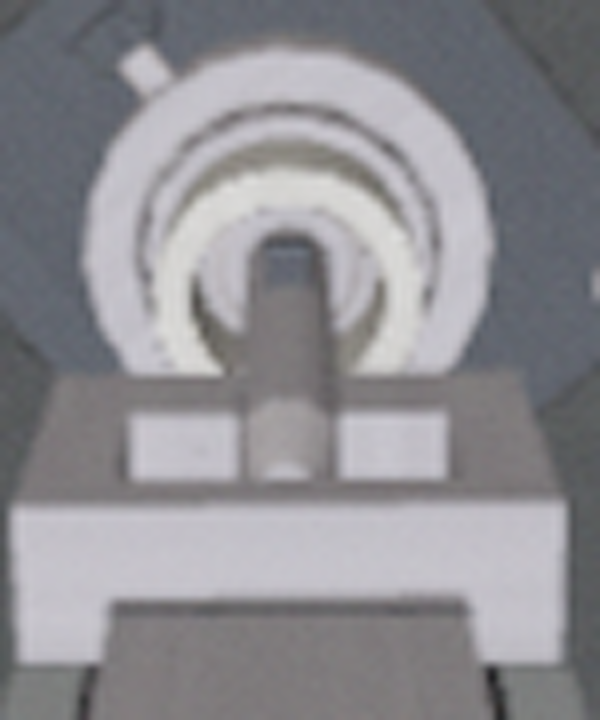

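Run:
```python
from h import *
p=viewer.camera_params('wrist');T=np.load('w6T.npy')
u=(215+(286.5)/8-.5,150+470.5/8-.5)
a=onz(p,*u,136,T); M=yaw(r.get_obs()); e=r.get_obs()['eef_pos']; print(a,(M.T@(a-e)))
u=(215+(288.5)/8-.5,150+236/8-.5); a=onz(p,*u,77,T); print('pin tip',a,M.T@(a-e))
im=cv2.imread('pics/w6raw.png')[:,:,::-1]; save(im,'w6b',(205,210,300,320),6)
```

```text
[ 433.69394305 -136.86883539  136.        ] [ 3.28916116  0.72107954 62.6154886 ]
pin tip [ 424.67306862 -131.33104276   77.        ] [ 13.89859906   0.85380985 121.61095905]
```

View pics/w6b.png

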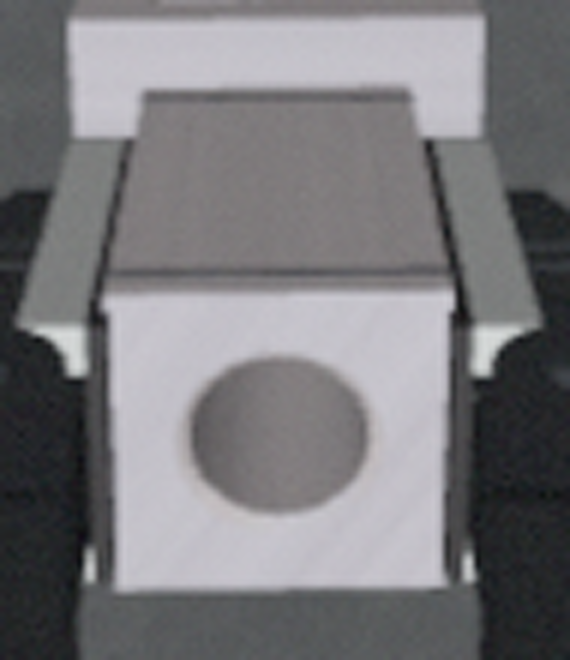

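servo_tool --steps '[[[0.001, -0.0002, 0.006], [0, 0, 0], -1], [[0, 0, 0.01], [0, 0, 0], -1], [[0, 0, 0.008], [0, 0, 0], -1], [[0, 0, 0.006], [0, 0, 0], -1], [[0, 0, 0.004], [0, 0, 0], -1], [[0, 0, 0], [0, 0, 0], -1], [[0, 0, 0], [0, 0, 0], -1]]'

```text
t: 6.37
eef_pos: [434.8, -139.1, 164.1]
eef_rot: [-0.0, 0.266, 0.964, 0.0]
force: [0.3, -0.4, -1.3]
width: 25.5
```

```bash
python3 st.py w7
```

```text
t 6.37 pos [ 434.82 -139.06  164.14] yaw(bush x) -0.5389 tilt [-0.0004  0.0002] w 25.5 F [ 0.29 -0.41 -1.32] M [ 0.003  0.023 -0.051] q [-0.471  0.218 -0.528  0.825  0.     0.067]
```

View pics/w7s.png

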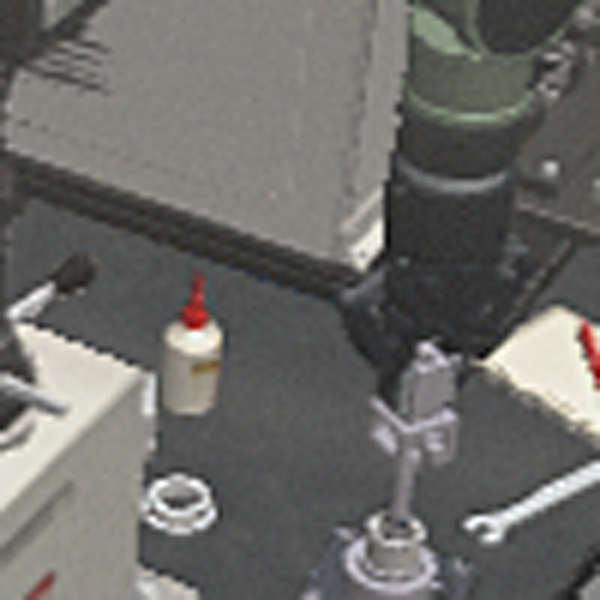

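View pics/w7.png

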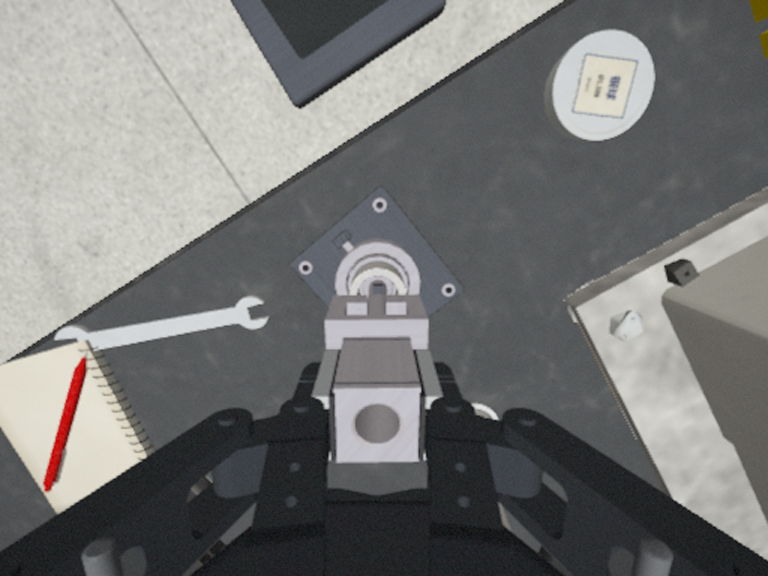

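servo_tool --steps '[[[0, 0, 0.005], [0, 0, 0], -1], [[0, 0, 0.005], [0, 0, 0], -1], [[0, 0, 0.002], [0, 0, 0], -1], [[0, 0, 0], [0, 0, 0], -1], [[0, 0, 0], [0, 0, 0], -1]]'

```text
t: 6.88
eef_pos: [434.7, -139.0, 152.0]
eef_rot: [-0.0, 0.266, 0.964, 0.0]
force: [0.1, 0.9, -3.2]
width: 25.1
```

```bash
python3 st.py
```

```text
t 6.88 pos [ 434.72 -139.01  152.03] yaw(bush x) -0.5388 tilt [-0.0005  0.0002] w 25.1 F [ 0.13  0.89 -3.15] M [0.021 0.024 0.   ] q [-0.471  0.231 -0.546  0.794 -0.     0.067]
```

Free so far. I'll continue through the plate bore.

servo_tool --steps '[[[0, 0, 0.004], [0, 0, 0], -1], [[0, 0, 0.004], [0, 0, 0], -1], [[0, 0, 0.004], [0, 0, 0], -1], [[0, 0, 0.002], [0, 0, 0], -1], [[0, 0, 0], [0, 0, 0], -1]]'

```text
t: 7.3
eef_pos: [434.5, -138.9, 137.6]
eef_rot: [-0.001, 0.266, 0.964, 0.0]
force: [0.4, 0.6, -2.1]
width: 25.4
```

```bash
python3 st.py
```

```text
t 7.3 pos [ 434.47 -138.87  137.6 ] yaw(bush x) -0.5388 tilt [-0.0011  0.0005] w 25.4 F [ 0.39  0.63 -2.08] M [-0.051 -0.003  0.017] q [-0.471  0.249 -0.565  0.757 -0.     0.067]
```

servo_tool --steps '[[[0, 0, 0.004], [0, 0, 0], -1], [[0, 0, 0.004], [0, 0, 0], -1], [[0, 0, 0.002], [0, 0, 0], -1], [[0, 0, 0], [0, 0, 0], -1], [[0, 0, 0], [0, 0, 0], -1]]'

```text
t: 7.72
eef_pos: [434.8, -139.0, 128.1]
eef_rot: [-0.0, 0.266, 0.964, 0.0]
force: [0.1, -1.1, -2.9]
width: 25.0
```

```bash
python3 st.py w8
```

```text
t 7.72 pos [ 434.82 -139.03  128.13] yaw(bush x) -0.5388 tilt [-0.0003  0.0002] w 25.0 F [ 0.1  -1.07 -2.93] M [-0.03  -0.015  0.033] q [-0.471  0.261 -0.578  0.732  0.     0.067]
```

View pics/w8.png

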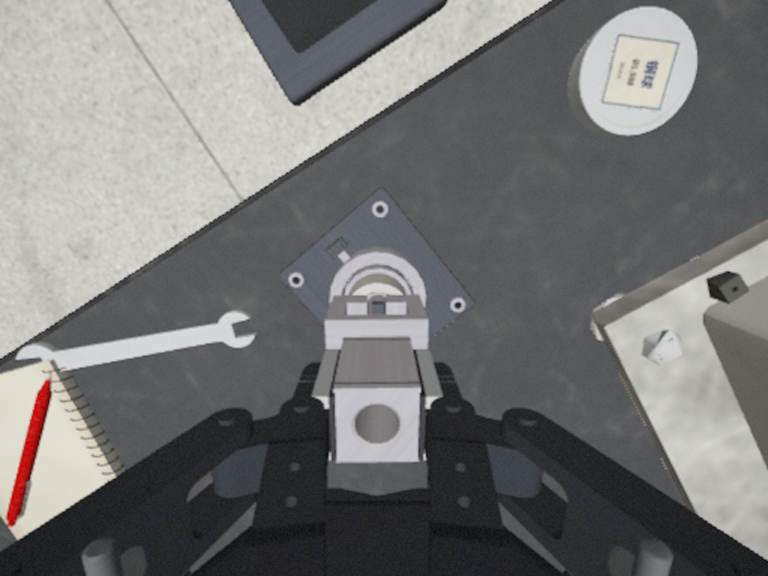

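Run:
```python
from h import *
im=cv2.imread('pics/w8raw.png')[:,:,::-1]
save(im,'w8z',(215,165,290,235),10)
```

```text
(no output)
```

View pics/w8z.png

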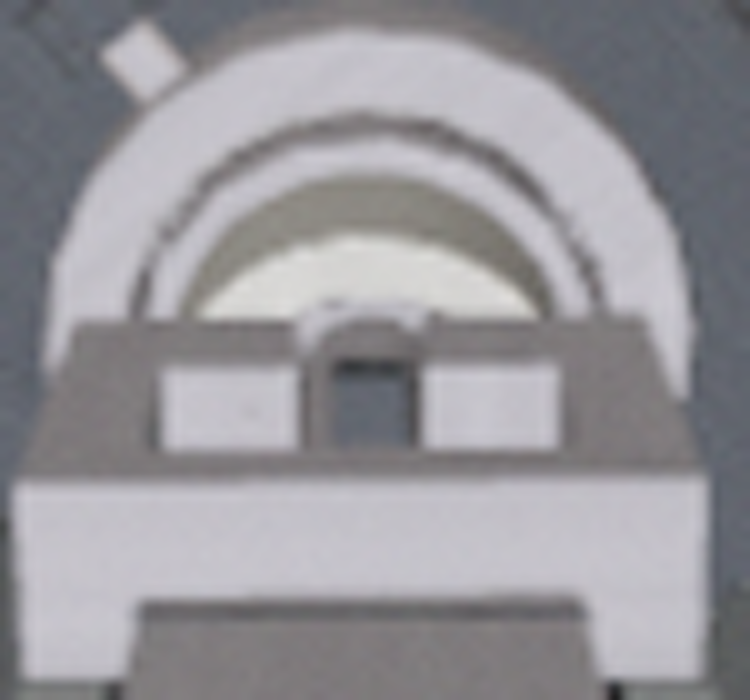

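The pin at (373,405) sits about 0.8 mm to the +y side of the slot centre, at (361,405). I'll trim that and go down towards the pin.

servo_tool --steps '[[[0, 0.0006, 0.003], [0, 0, 0], -1], [[0, 0, 0.003], [0, 0, 0], -1], [[0, 0, 0.002], [0, 0, 0], -1], [[0, 0, 0], [0, 0, 0], -1], [[0, 0, 0], [0, 0, 0], -1]]'

```text
t: 8.23
eef_pos: [435.0, -138.5, 120.1]
eef_rot: [-0.0, 0.266, 0.964, 0.0]
force: [-0.2, -0.7, -2.9]
width: 25.7
```

```bash
python3 st.py w9
python3 - <<'E'
from h import *
im=cv2.imread('pics/w9raw.png')[:,:,::-1]
save(im,'w9z',(215,165,290,235),10)
E
```

```text
t 8.23 pos [ 435.04 -138.48  120.06] yaw(bush x) -0.5388 tilt [-0.0005  0.0002] w 25.7 F [-0.23 -0.71 -2.88] M [-0.032 -0.003 -0.078] q [-0.47   0.272 -0.588  0.711 -0.     0.069]
```

View pics/w9z.png

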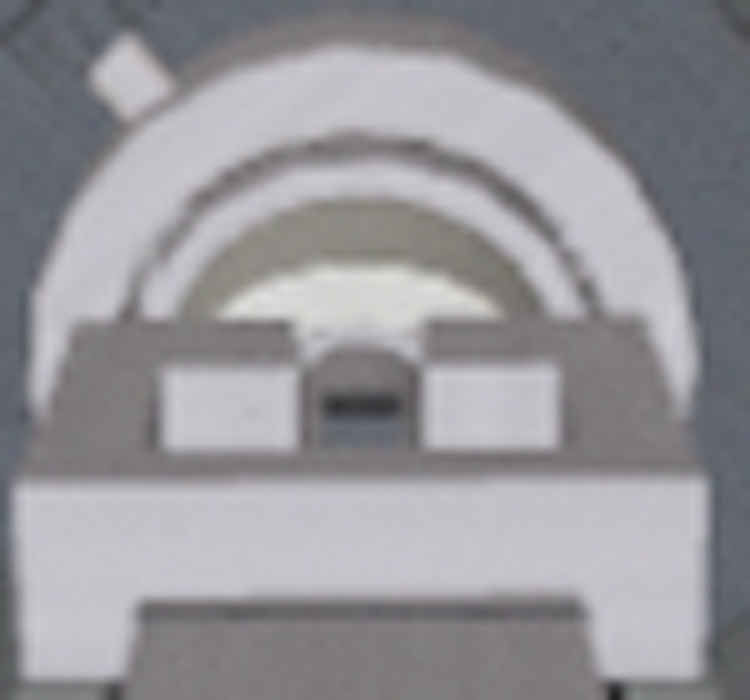

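The pin tip is now centred in the slot at (362,405). I'll go down slowly past the pin-stop height, where the TCP would be near 115.7.

servo_tool --steps '[[[0, 0, 0.002], [0, 0, 0], -1], [[0, 0, 0.0015], [0, 0, 0], -1], [[0, 0, 0.001], [0, 0, 0], -1], [[0, 0, 0.001], [0, 0, 0], -1], [[0, 0, 0], [0, 0, 0], -1]]'

```text
t: 8.75
eef_pos: [435.1, -138.5, 114.5]
eef_rot: [-0.0, 0.266, 0.964, 0.0]
force: [-1.0, 0.7, -2.8]
width: 25.5
```

```bash
python3 st.py
```

```text
t 8.75 pos [ 435.07 -138.49  114.52] yaw(bush x) -0.5388 tilt [-0.0004  0.0002] w 25.5 F [-1.02  0.67 -2.82] M [-0.014 -0.004  0.036] q [-0.47   0.28  -0.595  0.697  0.     0.069]
```

servo_tool --steps '[[[0, 0, 0.001], [0, 0, 0], -1], [[0, 0, 0.001], [0, 0, 0], -1], [[0, 0, 0.001], [0, 0, 0], -1], [[0, 0, 0], [0, 0, 0], -1]]'

```text
t: 9.08
eef_pos: [435.1, -138.5, 111.6]
eef_rot: [-0.0, 0.266, 0.964, 0.0]
force: [0.5, -0.2, -1.8]
width: 25.5
```

servo_tool --steps '[[[0, 0, 0.002], [0, 0, 0], -1], [[0, 0, 0.002], [0, 0, 0], -1], [[0, 0, 0.001], [0, 0, 0], -1], [[0, 0, 0.001], [0, 0, 0], -1], [[0, 0, 0], [0, 0, 0], -1]]'

```text
t: 9.5
eef_pos: [435.1, -138.5, 105.5]
eef_rot: [-0.0, 0.266, 0.964, 0.0]
force: [-0.3, -0.5, -1.9]
width: 25.4
```

```bash
python3 st.py
```

```text
t 9.5 pos [ 435.05 -138.49  105.51] yaw(bush x) -0.5388 tilt [-0.0004  0.0002] w 25.4 F [-0.34 -0.49 -1.94] M [ 0.025  0.038 -0.055] q [-0.47   0.292 -0.606  0.673  0.     0.069]
```

servo_tool --steps '[[[0, 0, 0.001], [0, 0, 0], -1], [[0, 0, 0.001], [0, 0, 0], -1], [[0, 0, 0.001], [0, 0, 0], -1], [[0, 0, 0], [0, 0, 0], -1]]'

```text
t: 9.83
eef_pos: [435.1, -138.5, 102.6]
eef_rot: [-0.0, 0.266, 0.964, 0.0]
force: [-1.2, -0.1, -2.4]
width: 25.5
```

servo_tool --steps '[[[0, 0, 0.0005], [0, 0, 0], -1], [[0, 0, 0.0005], [0, 0, 0], -1], [[0, 0, 0], [0, 0, 0], -1]]'

```text
t: 10.08
eef_pos: [435.2, -138.6, 101.7]
eef_rot: [-0.0, 0.266, 0.964, 0.0]
force: [0.2, 0.4, -3.1]
width: 25.1
```

servo_tool --steps '[[[0, 0, 0.0005], [0, 0, 0], -1], [[0, 0, 0.0005], [0, 0, 0], -1], [[0, 0, 0], [0, 0, 0], -1]]'

```text
t: 10.33
eef_pos: [435.2, -138.6, 100.7]
eef_rot: [-0.0, 0.266, 0.964, 0.0]
force: [-1.2, 0.2, -2.5]
width: 25.6
```

servo_tool --steps '[[[0, 0, 0.0005], [0, 0, 0], -1], [[0, 0, 0.0005], [0, 0, 0], -1], [[0, 0, 0], [0, 0, 0], -1]]'

```text
t: 10.58
eef_pos: [435.3, -138.6, 100.0]
eef_rot: [0.0, 0.266, 0.964, 0.0]
force: [-1.5, 0.9, 1.8]
width: 25.0
```

First touch on the sleeve is at TCP z about 100.2. I'll press 7 mm while watching the force; about 10 N on the reading is expected at depth.

servo_tool --steps '[[[0, 0, 0.001], [0, 0, 0], -1], [[0, 0, 0.001], [0, 0, 0], -1], [[0, 0, 0], [0, 0, 0], -1], [[0, 0, 0], [0, 0, 0], -1]]'

```text
t: 10.92
eef_pos: [435.4, -138.6, 97.9]
eef_rot: [0.0, 0.266, 0.964, 0.0]
force: [-0.7, 0.1, 3.5]
width: 25.6
```

servo_tool --steps '[[[0, 0, 0.001], [0, 0, 0], -1], [[0, 0, 0.001], [0, 0, 0], -1], [[0, 0, 0], [0, 0, 0], -1], [[0, 0, 0], [0, 0, 0], -1]]'

```text
t: 11.25
eef_pos: [435.4, -138.6, 96.0]
eef_rot: [0.0, 0.266, 0.964, -0.0]
force: [-0.9, 1.1, 6.3]
width: 25.1
```

servo_tool --steps '[[[0, 0, 0.001], [0, 0, 0], -1], [[0, 0, 0.001], [0, 0, 0], -1], [[0, 0, 0], [0, 0, 0], -1], [[0, 0, 0], [0, 0, 0], -1]]'

```text
t: 11.58
eef_pos: [435.4, -138.7, 94.2]
eef_rot: [0.0, 0.266, 0.964, -0.0]
force: [-2.6, 0.9, 8.1]
width: 25.3
```

```bash
python3 st.py w10
```

```text
t 11.58 pos [ 435.43 -138.65   94.16] yaw(bush x) -0.5387 tilt [ 0.0005 -0.0002] w 25.3 F [-2.63  0.89  8.08] M [0.351 0.534 0.009] q [-0.47   0.309 -0.619  0.643  0.     0.069]
```

View pics/w10s.png

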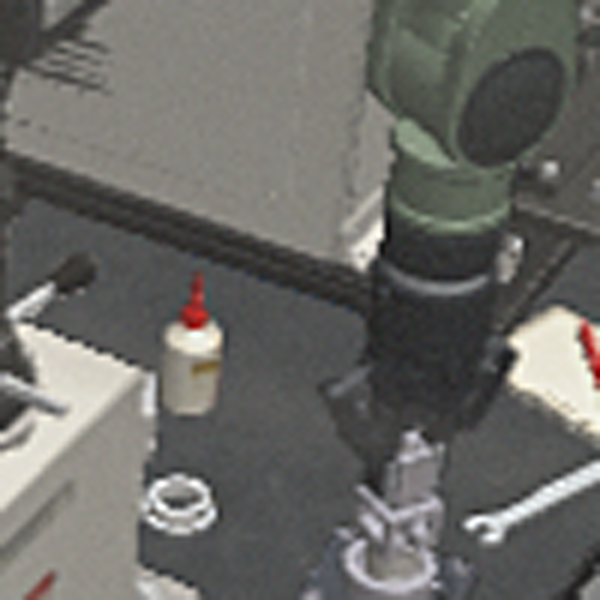

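servo_tool --steps '[[[0.0004, -0.0002, 0.0005], [0, 0, 0], -1], [[0, 0, 0.0005], [0, 0, 0], -1], [[0, 0, 0], [0, 0, 0], -1], [[0, 0, 0], [0, 0, 0], -1]]'

```text
t: 12.02
eef_pos: [435.3, -138.6, 93.4]
eef_rot: [0.001, 0.266, 0.964, 0.0]
force: [-1.3, 1.9, 9.1]
width: 25.2
```

```bash
python3 st.py w11;python3 - <<'E'
from h import *
im=cv2.imread('pics/w11raw.png')[:,:,::-1]
save(im,'w11z',(205,165,300,310),5)
E
```

```text
t 12.02 pos [ 435.33 -138.65   93.37] yaw(bush x) -0.5387 tilt [ 0.0012 -0.0002] w 25.2 F [-1.32  1.95  9.06] M [ 0.396  0.382 -0.026] q [-0.47   0.309 -0.621  0.64   0.     0.068]
```

View pics/w11z.png

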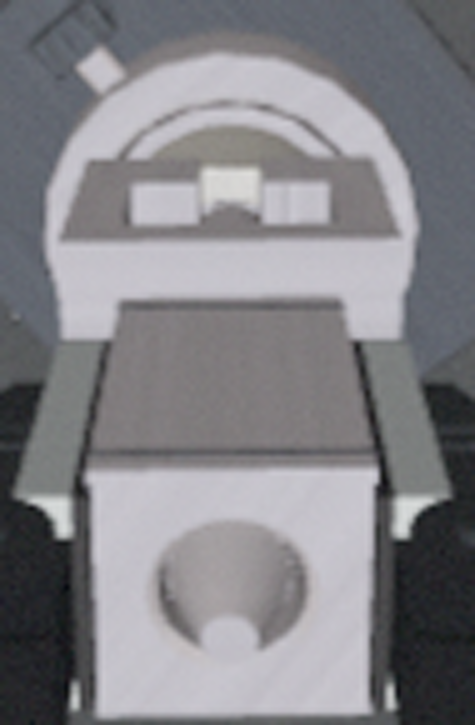

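The rod tip shows in the bore at (230,637), and the force reading (9.1 N plus 2.7 N of weight) fits about 6.5–7 mm of press. I'll start the clockwise turn.

servo_tool --steps '[[[0, 0, 0], [0, 0, 0.06], -1], [[0, 0, 0], [0, 0, 0.06], -1], [[0, 0, 0], [0, 0, 0.06], -1], [[0, 0, 0], [0, 0, 0.06], -1], [[0, 0, 0], [0, 0, 0], -1], [[0, 0, 0], [0, 0, 0], -1]]'

```text
t: 12.62
eef_pos: [435.9, -138.7, 93.5]
eef_rot: [0.001, 0.38, 0.925, 0.0]
force: [0.6, 1.0, 8.6]
width: 25.3
```

```bash
python3 st.py
```

```text
t 12.62 pos [ 435.86 -138.73   93.54] yaw(bush x) -0.7788 tilt [ 0.0023 -0.0003] w 25.3 F [0.58 0.98 8.56] M [ 0.403  0.134 -0.039] q [-0.47   0.309 -0.62   0.639  0.001  0.308]
```

servo_tool --steps '[[[0, 0, 0.0003], [0, 0, 0.06], -1], [[0, 0, 0], [0, 0, 0.06], -1], [[0, 0, 0], [0, 0, 0.06], -1], [[0, 0, 0], [0, 0, 0.06], -1], [[0, 0, 0], [0, 0, 0.06], -1], [[0, 0, 0], [0, 0, 0], -1], [[0, 0, 0], [0, 0, 0], -1]]'

```text
t: 13.2
eef_pos: [435.7, -139.1, 93.3]
eef_rot: [0.001, 0.514, 0.858, -0.0]
force: [-1.3, 0.9, 8.9]
width: 25.4
```

```bash
python3 st.py
```

```text
t 13.2 pos [ 435.74 -139.09   93.27] yaw(bush x) -1.079 tilt [ 0.0019 -0.0012] w 25.4 F [-1.26  0.94  8.86] M [ 0.144  0.307 -0.033] q [-0.47   0.31  -0.621  0.638 -0.     0.609]
```

servo_tool --steps '[[[0, 0, 0], [0, 0, 0.06], -1], [[0, 0, 0], [0, 0, 0.06], -1], [[0, 0, 0], [0, 0, 0.06], -1], [[0, 0, 0], [0, 0, 0.06], -1], [[0, 0, 0], [0, 0, 0.06], -1], [[0, 0, 0], [0, 0, 0], -1], [[0, 0, 0], [0, 0, 0], -1]]'

```text
t: 13.78
eef_pos: [436.0, -139.0, 93.3]
eef_rot: [0.001, 0.636, 0.772, 0.001]
force: [0.1, 0.2, 8.7]
width: 25.1
```

```bash
python3 st.py w12
```

```text
t 13.78 pos [ 436.04 -138.97   93.33] yaw(bush x) -1.3789 tilt [ 0.0026 -0.0008] w 25.1 F [0.09 0.2  8.71] M [ 0.309  0.08  -0.072] q [-0.47   0.31  -0.62   0.638  0.     0.909]
```

View pics/w12.png

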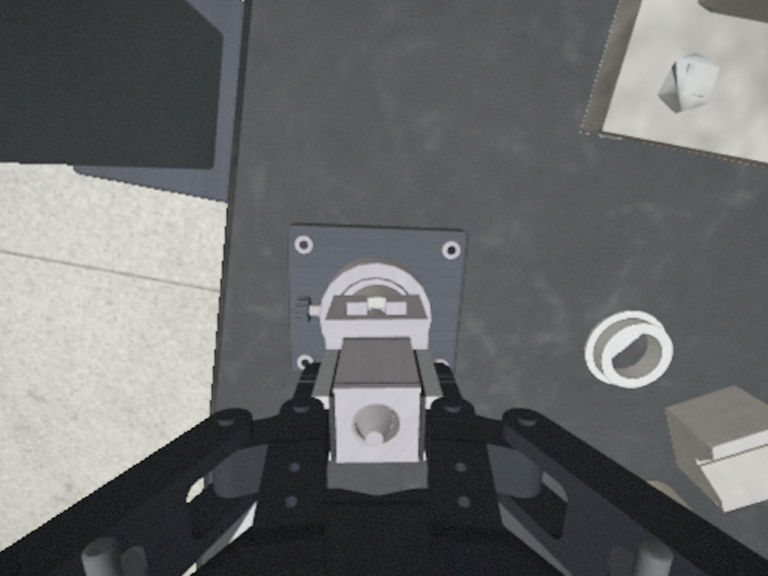

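The bush turns with the gripper, has passed the 45° lands and shows no resistance. Continuing.

servo_tool --steps '[[[0, 0, 0], [0, 0, 0.06], -1], [[0, 0, 0], [0, 0, 0.06], -1], [[0, 0, 0], [0, 0, 0.06], -1], [[0, 0, 0], [0, 0, 0.06], -1], [[0, 0, 0], [0, 0, 0.06], -1], [[0, 0, 0], [0, 0, 0], -1], [[0, 0, 0], [0, 0, 0], -1]]'

```text
t: 14.47
eef_pos: [436.0, -139.2, 93.4]
eef_rot: [0.001, 0.744, 0.668, 0.0]
force: [-0.4, 0.2, 8.2]
width: 25.1
```

```bash
python3 st.py
```

```text
t 14.47 pos [ 436.03 -139.18   93.36] yaw(bush x) -1.679 tilt [ 0.0025 -0.0013] w 25.1 F [-0.43  0.24  8.22] M [ 0.198  0.187 -0.057] q [-0.47   0.31  -0.62   0.638 -0.     1.209]
```

servo_tool --steps '[[[0, 0, 0], [0, 0, 0.06], -1], [[0, 0, 0], [0, 0, 0.06], -1], [[0, 0, 0], [0, 0, 0.06], -1], [[0, 0, 0], [0, 0, 0.06], -1], [[0, 0, 0], [0, 0, 0.06], -1], [[0, 0, 0], [0, 0, 0], -1], [[0, 0, 0], [0, 0, 0], -1]]'

```text
t: 15.05
eef_pos: [436.1, -139.3, 93.4]
eef_rot: [0.001, 0.836, 0.549, 0.001]
force: [0.4, 0.3, 8.5]
width: 25.4
```

```bash
python3 st.py
```

```text
t 15.05 pos [ 436.13 -139.26   93.39] yaw(bush x) -1.979 tilt [ 0.0027 -0.0015] w 25.4 F [0.45 0.27 8.46] M [ 0.075  0.083 -0.093] q [-0.47   0.31  -0.62   0.638 -0.     1.509]
```

Turned 1.44 rad. I'll feel for the stop in 0.03 rad steps.

servo_tool --steps '[[[0, 0, 0], [0, 0, 0.03], -1], [[0, 0, 0], [0, 0, 0.03], -1], [[0, 0, 0], [0, 0, 0], -1]]'

```text
t: 15.3
eef_pos: [436.1, -139.3, 93.4]
eef_rot: [0.001, 0.852, 0.523, 0.001]
force: [-1.1, -0.7, 7.4]
width: 25.2
```

```bash
python3 st.py
```

```text
t 15.3 pos [ 436.12 -139.34   93.41] yaw(bush x) -2.0397 tilt [ 0.0026 -0.0017] w 25.2 F [-1.14 -0.68  7.44] M [0.007 0.137 0.115] q [-0.471  0.31  -0.62   0.638 -0.     1.569]
```

servo_tool --steps '[[[0, 0, 0], [0, 0, 0.03], -1], [[0, 0, 0], [0, 0, 0.02], -1], [[0, 0, 0], [0, 0, 0], -1]]'

```text
t: 15.55
eef_pos: [436.1, -139.4, 93.4]
eef_rot: [0.001, 0.865, 0.502, 0.001]
force: [-0.9, 0.2, 9.1]
width: 24.8
```

```bash
python3 st.py
```

```text
t 15.55 pos [ 436.11 -139.36   93.4 ] yaw(bush x) -2.0894 tilt [ 0.0026 -0.0017] w 24.8 F [-0.95  0.2   9.11] M [ 0.041  0.191 -0.013] q [-0.471  0.31  -0.62   0.638 -0.     1.619]
```

servo_tool --steps '[[[0, 0, 0], [0, 0, 0.02], -1], [[0, 0, 0], [0, 0, 0.0], -1], [[0, 0, 0], [0, 0, 0], -1]]'

```text
t: 15.8
eef_pos: [436.1, -139.4, 93.4]
eef_rot: [0.001, 0.87, 0.494, 0.001]
force: [-0.1, 1.1, 7.2]
width: 25.8
```

```bash
python3 st.py
```

```text
t 15.8 pos [ 436.12 -139.36   93.39] yaw(bush x) -2.1088 tilt [ 0.0026 -0.0017] w 25.8 F [-0.07  1.07  7.2 ] M [-0.029  0.19   0.033] q [-0.471  0.31  -0.62   0.638 -0.     1.638]
```

servo_tool --steps '[[[0, 0, 0], [0, 0, 0.02], -1], [[0, 0, 0], [0, 0, 0.0], -1], [[0, 0, 0], [0, 0, 0], -1]]'

```text
t: 16.05
eef_pos: [436.1, -139.4, 93.4]
eef_rot: [0.001, 0.874, 0.485, 0.001]
force: [-0.8, 0.3, 8.9]
width: 25.2
```

```bash
python3 st.py
```

```text
t 16.05 pos [ 436.11 -139.36   93.39] yaw(bush x) -2.1287 tilt [ 0.0026 -0.0017] w 25.2 F [-0.82  0.27  8.87] M [0.018 0.174 0.047] q [-0.471  0.31  -0.62   0.638 -0.     1.658]
```

servo_tool --steps '[[[0, 0, 0], [0, 0, 0.02], -1], [[0, 0, 0], [0, 0, 0.0], -1], [[0, 0, 0], [0, 0, 0], -1]]'

```text
t: 16.3
eef_pos: [436.1, -139.4, 93.4]
eef_rot: [0.001, 0.879, 0.476, 0.001]
force: [-1.2, 0.4, 8.2]
width: 25.3
```

```bash
python3 st.py
```

```text
t 16.3 pos [ 436.11 -139.37   93.41] yaw(bush x) -2.1487 tilt [ 0.0026 -0.0017] w 25.3 F [-1.17  0.44  8.2 ] M [0.034 0.13  0.039] q [-0.471  0.31  -0.62   0.638 -0.     1.678]
```

servo_tool --steps '[[[0, 0, 0], [0, 0, 0.02], -1], [[0, 0, 0], [0, 0, 0.0], -1], [[0, 0, 0], [0, 0, 0], -1]]'

```text
t: 16.55
eef_pos: [436.1, -139.4, 93.4]
eef_rot: [0.001, 0.884, 0.467, 0.001]
force: [-1.2, -0.5, 8.3]
width: 25.2
```

```bash
python3 st.py w13
```

```text
t 16.55 pos [ 436.12 -139.37   93.4 ] yaw(bush x) -2.1687 tilt [ 0.0026 -0.0017] w 25.2 F [-1.15 -0.53  8.29] M [-0.     0.156  0.069] q [-0.471  0.31  -0.62   0.638 -0.     1.698]
```

View pics/w13s.png

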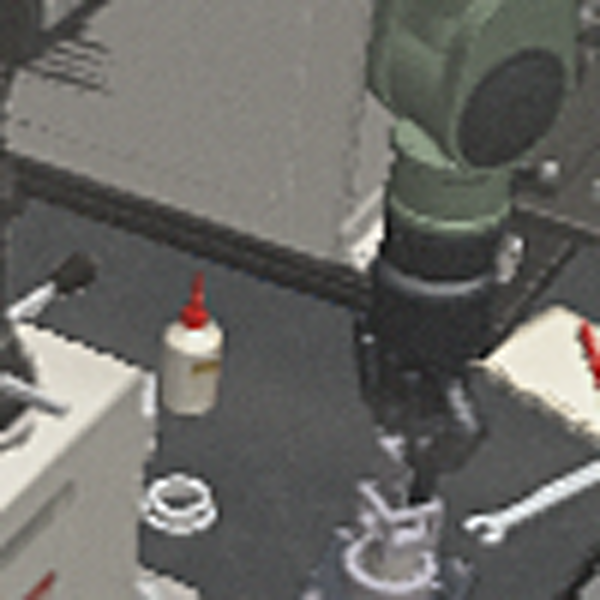

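servo_tool --steps '[[[0, 0, 0], [0, 0, 0.02], -1], [[0, 0, 0], [0, 0, 0.0], -1], [[0, 0, 0], [0, 0, 0], -1]]'

```text
t: 16.9
eef_pos: [436.1, -139.4, 93.4]
eef_rot: [0.001, 0.889, 0.459, 0.001]
force: [-0.6, -0.0, 8.9]
width: 25.3
```

```bash
python3 st.py
```

```text
t 16.9 pos [ 436.11 -139.38   93.4 ] yaw(bush x) -2.1887 tilt [ 0.0026 -0.0018] w 25.3 F [-0.59 -0.01  8.87] M [0.044 0.217 0.044] q [-0.471  0.31  -0.62   0.638 -0.     1.718]
```

servo_tool --steps '[[[0, 0, 0], [0, 0, 0.02], -1], [[0, 0, 0], [0, 0, 0.0], -1], [[0, 0, 0], [0, 0, 0], -1]]'

```text
t: 17.15
eef_pos: [436.1, -139.4, 93.4]
eef_rot: [0.001, 0.893, 0.45, 0.001]
force: [-1.1, -0.3, 8.6]
width: 25.5
```

```bash
python3 st.py w14
python3 - <<'E'
from h import *
im=cv2.imread('pics/w14raw.png')[:,:,::-1]
save(im,'w14z',(205,165,300,310),5)
E
```

```text
t 17.15 pos [ 436.11 -139.37   93.41] yaw(bush x) -2.2087 tilt [ 0.0026 -0.0018] w 25.5 F [-1.09 -0.29  8.57] M [-0.     0.197  0.083] q [-0.47   0.31  -0.62   0.638 -0.     1.738]
```

View pics/w14z.png

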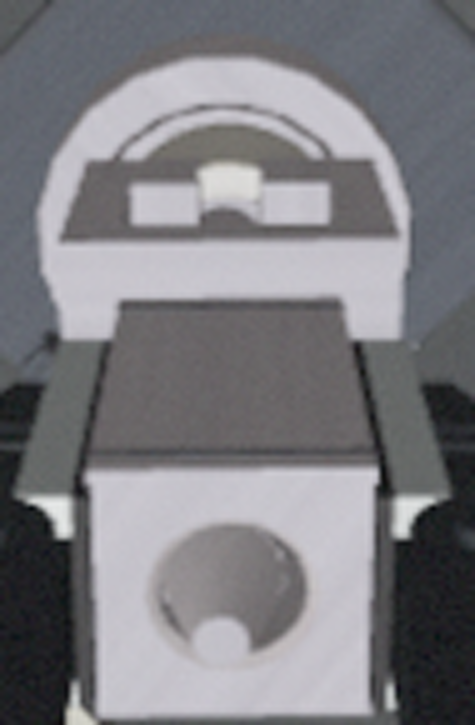

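servo_tool --steps '[[[0, 0, 0], [0, 0, 0.02], -1], [[0, 0, 0], [0, 0, 0.0], -1], [[0, 0, 0], [0, 0, 0], -1]]'

```text
t: 17.5
eef_pos: [436.1, -139.4, 93.4]
eef_rot: [0.001, 0.898, 0.441, 0.001]
force: [-1.1, 0.5, 8.8]
width: 25.3
```

```bash
python3 st.py
```

```text
t 17.5 pos [ 436.13 -139.39   93.42] yaw(bush x) -2.2288 tilt [ 0.0026 -0.0018] w 25.3 F [-1.05  0.46  8.84] M [0.035 0.181 0.067] q [-0.471  0.31  -0.62   0.638 -0.     1.758]
```

servo_tool --steps '[[[0, 0, 0], [0, 0, 0.02], -1], [[0, 0, 0], [0, 0, 0.0], -1], [[0, 0, 0], [0, 0, 0], -1]]'

```text
t: 17.75
eef_pos: [436.1, -139.4, 93.4]
eef_rot: [0.001, 0.902, 0.432, 0.001]
force: [-0.6, -0.5, 8.8]
width: 25.5
```

```bash
python3 st.py
```

```text
t 17.75 pos [ 436.11 -139.39   93.4 ] yaw(bush x) -2.2488 tilt [ 0.0026 -0.0018] w 25.5 F [-0.61 -0.53  8.75] M [0.035 0.256 0.035] q [-0.471  0.31  -0.62   0.638 -0.     1.778]
```

servo_tool --steps '[[[0, 0, 0], [0, 0, 0.015], -1], [[0, 0, 0], [0, 0, 0.0], -1]]'

```text
t: 17.92
eef_pos: [436.1, -139.4, 93.4]
eef_rot: [0.001, 0.905, 0.425, 0.001]
force: [-0.9, 0.1, 9.3]
width: 25.1
```

```bash
python3 st.py
```

```text
t 17.92 pos [ 436.1 -139.4   93.4] yaw(bush x) -2.2641 tilt [ 0.0026 -0.0018] w 25.1 F [-0.89  0.09  9.32] M [-0.015  0.118  0.073] q [-0.471  0.31  -0.62   0.638 -0.     1.794]
```

servo_tool --steps '[[[0, 0, 0], [0, 0, 0.015], -1], [[0, 0, 0], [0, 0, 0.0], -1]]'

```text
t: 18.08
eef_pos: [436.1, -139.4, 93.4]
eef_rot: [0.001, 0.908, 0.418, 0.001]
force: [-0.8, -0.3, 8.3]
width: 25.5
```

```bash
python3 st.py
```

```text
t 18.08 pos [ 436.09 -139.37   93.39] yaw(bush x) -2.2791 tilt [ 0.0025 -0.0018] w 25.5 F [-0.83 -0.31  8.31] M [0.018 0.236 0.148] q [-0.471  0.31  -0.62   0.638 -0.     1.809]
```

servo_tool --steps '[[[0, 0, 0], [0, 0, 0], -1]]'

```text
t: 18.17
eef_pos: [436.1, -139.4, 93.4]
eef_rot: [0.001, 0.908, 0.418, 0.001]
force: [-1.3, -0.1, 8.1]
width: 25.2
```

```bash
python3 st.py
```

```text
t 18.17 pos [ 436.13 -139.38   93.41] yaw(bush x) -2.2787 tilt [ 0.0026 -0.0017] w 25.2 F [-1.34 -0.12  8.12] M [-0.019  0.166  0.097] q [-0.471  0.31  -0.62   0.638 -0.     1.808]
```

servo_tool --steps '[[[0, 0, 0], [0, 0, 0.01], -1], [[0, 0, 0], [0, 0, 0.0], -1]]'

```text
t: 18.33
eef_pos: [436.1, -139.4, 93.4]
eef_rot: [0.001, 0.91, 0.414, 0.001]
force: [-0.6, 0.8, 8.5]
width: 25.6
```

```bash
python3 st.py w15
python3 - <<'E'
from h import *
im=viewer.capture('top'); save(im,'t15',(320,205,400,265),10)
im=viewer.capture('scene'); save(im,'s15',(315,150,350,195),16)
E
```

```text
t 18.33 pos [ 436.11 -139.37   93.38] yaw(bush x) -2.2889 tilt [ 0.0026 -0.0017] w 25.6 F [-0.61  0.76  8.46] M [0.034 0.206 0.059] q [-0.471  0.31  -0.62   0.638 -0.     1.818]
```

View pics/s15.png

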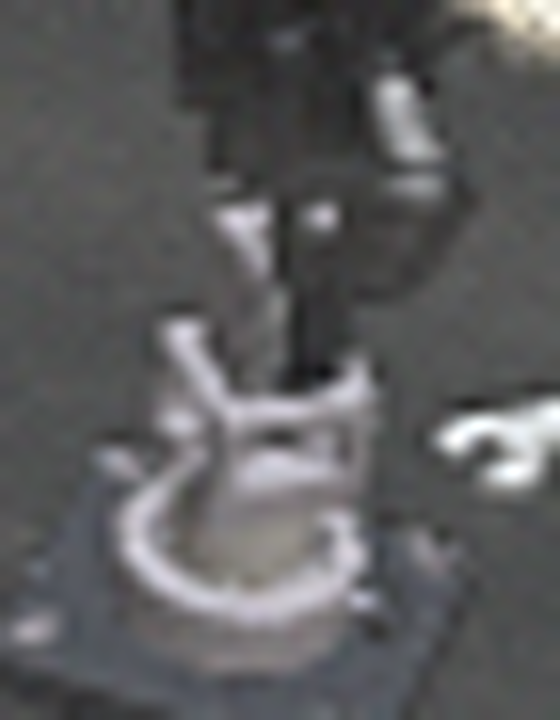

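servo_tool --steps '[[[0, 0, 0], [0, 0, 0.015], -1], [[0, 0, 0], [0, 0, 0.0], -1]]'

```text
t: 18.7
eef_pos: [436.1, -139.4, 93.4]
eef_rot: [0.001, 0.914, 0.407, 0.001]
force: [0.3, 0.1, 8.9]
width: 25.2
```

```bash
python3 st.py
```

```text
t 18.7 pos [ 436.14 -139.36   93.41] yaw(bush x) -2.3041 tilt [ 0.0027 -0.0017] w 25.2 F [0.31 0.08 8.88] M [0.088 0.161 0.076] q [-0.471  0.31  -0.62   0.638 -0.     1.834]
```

servo_tool --steps '[[[0, 0, 0], [0, 0, 0.015], -1], [[0, 0, 0], [0, 0, 0.0], -1]]'

```text
t: 18.87
eef_pos: [436.2, -139.3, 93.4]
eef_rot: [0.001, 0.917, 0.4, 0.001]
force: [-0.8, 0.2, 8.4]
width: 25.0
```

```bash
python3 st.py
```

```text
t 18.87 pos [ 436.15 -139.31   93.4 ] yaw(bush x) -2.319 tilt [ 0.0027 -0.0016] w 25.0 F [-0.77  0.21  8.43] M [0.05  0.141 0.086] q [-0.47   0.31  -0.62   0.638 -0.     1.849]
```

View pics/w15.png

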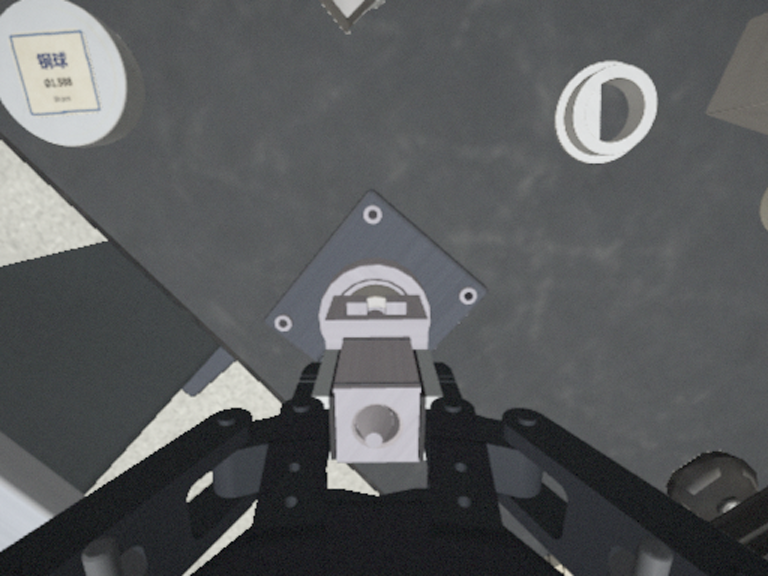

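servo_tool --steps '[[[0, 0, 0], [0, 0, 0.015], -1], [[0, 0, 0], [0, 0, 0.0], -1]]'

```text
t: 19.03
eef_pos: [436.1, -139.2, 93.4]
eef_rot: [0.001, 0.92, 0.393, 0.001]
force: [0.9, 0.3, 7.4]
width: 25.5
```

```bash
python3 st.py
```

```text
t 19.03 pos [ 436.13 -139.24   93.38] yaw(bush x) -2.334 tilt [ 0.0026 -0.0014] w 25.5 F [0.92 0.28 7.44] M [0.073 0.139 0.058] q [-0.47   0.31  -0.62   0.638 -0.     1.864]
```

servo_tool --steps '[[[0, 0, 0], [0, 0, 0.015], -1], [[0, 0, 0], [0, 0, 0.0], -1]]'

```text
t: 19.2
eef_pos: [436.2, -139.2, 93.4]
eef_rot: [0.001, 0.922, 0.386, 0.001]
force: [-0.1, 0.2, 9.3]
width: 25.4
```

```bash
python3 st.py
```

```text
t 19.2 pos [ 436.21 -139.22   93.41] yaw(bush x) -2.3489 tilt [ 0.0028 -0.0014] w 25.4 F [-0.15  0.21  9.25] M [0.177 0.11  0.074] q [-0.47   0.31  -0.62   0.638  0.     1.879]
```

The TCP has begun to shift sideways, about +0.15 mm in y since yaw -2.30. That looks like the pin meeting its stop on one side and pushing the bush across its bore play. I'll back off slightly and let the pressure off slowly.

servo_tool --steps '[[[0, 0, 0], [0, 0, -0.03], -1], [[0, 0, 0], [0, 0, -0.03], -1], [[0, 0, -0.001], [0, 0, 0], -1], [[0, 0, -0.001], [0, 0, 0], -1], [[0, 0, 0], [0, 0, 0], -1], [[0, 0, 0], [0, 0, 0], -1]]'

```text
t: 19.7
eef_pos: [436.3, -139.2, 95.4]
eef_rot: [0.001, 0.91, 0.414, 0.001]
force: [-0.2, -0.2, 7.7]
width: 25.5
```

```bash
python3 st.py
```

```text
t 19.7 pos [ 436.26 -139.22   95.37] yaw(bush x) -2.2888 tilt [ 0.003  -0.0013] w 25.5 F [-0.18 -0.19  7.68] M [ 0.072  0.059 -0.016] q [-0.47   0.307 -0.618  0.643  0.     1.818]
```

servo_tool --steps '[[[0, 0, -0.0005], [0, 0, 0], -1], [[0, 0, -0.0005], [0, 0, 0], -1], [[0, 0, 0], [0, 0, 0], -1], [[0, 0, 0], [0, 0, 0], -1]]'

```text
t: 20.03
eef_pos: [436.2, -139.2, 96.2]
eef_rot: [0.001, 0.91, 0.414, 0.001]
force: [0.2, 0.5, 6.6]
width: 25.2
```

```bash
python3 st.py
```

```text
t 20.03 pos [ 436.23 -139.23   96.24] yaw(bush x) -2.2889 tilt [ 0.0028 -0.0013] w 25.2 F [0.16 0.49 6.59] M [ 0.037 -0.069 -0.011] q [-0.47   0.305 -0.617  0.645  0.     1.818]
```

servo_tool --steps '[[[0, 0, -0.0005], [0, 0, 0], -1], [[0, 0, 0], [0, 0, 0], -1], [[0, 0, 0], [0, 0, 0], -1]]'

```text
t: 20.28
eef_pos: [436.2, -139.2, 96.7]
eef_rot: [0.001, 0.91, 0.414, 0.001]
force: [0.8, 0.5, 6.1]
width: 25.0
```

```bash
python3 st.py
```

```text
t 20.28 pos [ 436.23 -139.24   96.71] yaw(bush x) -2.2889 tilt [ 0.0028 -0.0013] w 25.0 F [0.79 0.48 6.11] M [-0.003 -0.123 -0.055] q [-0.47   0.305 -0.616  0.647  0.     1.818]
```

servo_tool --steps '[[[0, 0, -0.0004], [0, 0, 0], -1], [[0, 0, 0], [0, 0, 0], -1], [[0, 0, 0], [0, 0, 0], -1]]'

```text
t: 20.53
eef_pos: [436.2, -139.3, 97.1]
eef_rot: [0.001, 0.91, 0.414, 0.001]
force: [-0.7, -0.4, 5.3]
width: 25.2
```

```bash
python3 st.py
```

```text
t 20.53 pos [ 436.25 -139.26   97.07] yaw(bush x) -2.2889 tilt [ 0.0028 -0.0013] w 25.2 F [-0.73 -0.38  5.28] M [-0.005 -0.127 -0.009] q [-0.471  0.304 -0.616  0.648  0.     1.818]
```

servo_tool --steps '[[[0, 0, -0.0004], [0, 0, 0], -1], [[0, 0, 0], [0, 0, 0], -1], [[0, 0, 0], [0, 0, 0], -1]]'

```text
t: 20.78
eef_pos: [436.2, -139.2, 97.4]
eef_rot: [0.001, 0.91, 0.414, 0.001]
force: [1.7, -0.2, 6.5]
width: 25.4
```

```bash
python3 st.py
```

```text
t 20.78 pos [ 436.19 -139.23   97.4 ] yaw(bush x) -2.2889 tilt [ 0.0027 -0.0013] w 25.4 F [ 1.75 -0.24  6.54] M [-0.067 -0.334 -0.009] q [-0.471  0.304 -0.615  0.649  0.     1.818]
```

servo_tool --steps '[[[0, 0, -0.0004], [0, 0, 0], -1], [[0, 0, 0], [0, 0, 0], -1], [[0, 0, 0], [0, 0, 0], -1]]'

```text
t: 21.03
eef_pos: [436.0, -139.2, 97.7]
eef_rot: [0.001, 0.91, 0.414, 0.001]
force: [2.7, -1.1, 4.3]
width: 25.2
```

```bash
python3 st.py
```

```text
t 21.03 pos [ 436.05 -139.2    97.65] yaw(bush x) -2.2889 tilt [ 0.0024 -0.0011] w 25.2 F [ 2.72 -1.13  4.34] M [-0.283 -0.742 -0.084] q [-0.471  0.303 -0.615  0.65   0.     1.818]
```

servo_tool --steps '[[[0.0002, 0.0004, 0], [0, 0, 0], -1], [[0, 0, 0], [0, 0, 0], -1], [[0, 0, 0], [0, 0, 0], -1]]'

```text
t: 21.28
eef_pos: [436.1, -139.2, 97.5]
eef_rot: [0.001, 0.91, 0.414, 0.0]
force: [2.6, -2.1, 5.1]
width: 25.1
```

```bash
python3 st.py
```

```text
t 21.28 pos [ 436.06 -139.17   97.52] yaw(bush x) -2.2888 tilt [ 0.0015 -0.001 ] w 25.1 F [ 2.6  -2.06  5.14] M [-0.378 -0.765 -0.021] q [-0.47   0.304 -0.614  0.65  -0.     1.819]
```

servo_tool --steps '[[[0, 0, -0.0004], [0, 0, 0], -1], [[0, 0, 0], [0, 0, 0], -1], [[0, 0, 0], [0, 0, 0], -1]]'

```text
t: 21.53
eef_pos: [436.0, -139.2, 97.7]
eef_rot: [0.001, 0.91, 0.414, 0.0]
force: [4.6, -2.8, 0.7]
width: 25.3
```

```bash
python3 st.py w16;  python3 - <<'E'
from h import *
im=cv2.imread('pics/w16raw.png')[:,:,::-1]
save(im,'w16z',(205,165,300,310),5)
E
```

```text
t 21.53 pos [ 435.99 -139.16   97.73] yaw(bush x) -2.2889 tilt [ 0.0014 -0.0009] w 25.3 F [ 4.6  -2.76  0.71] M [-0.67  -1.182 -0.065] q [-0.47   0.304 -0.614  0.651 -0.     1.819]
```

View pics/w16z.png

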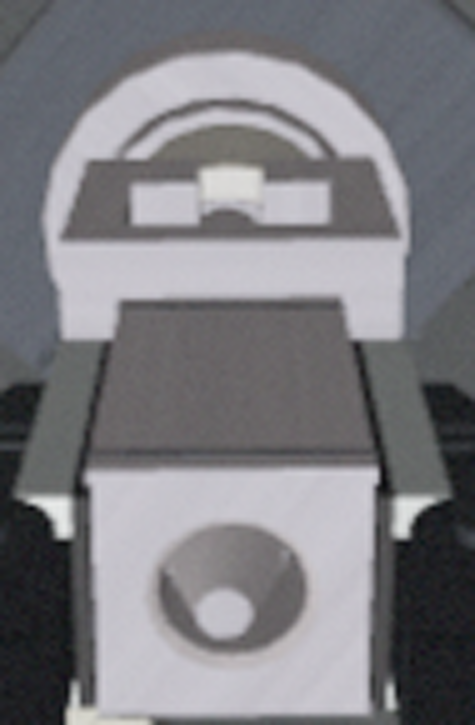

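The vertical load fell from 5.1 to 0.7 N within 0.2 mm of lift at TCP z 97.6, which matches an underside height near 59 mm. So the pin has taken the spring load. I'll relieve the remaining 5 N of side force before releasing.

servo_tool --steps '[[[0, 0.0005, 0], [0, 0, 0], -1], [[0, 0, 0], [0, 0, 0], -1], [[0, 0, 0], [0, 0, 0], -1]]'

```text
t: 21.88
eef_pos: [436.0, -139.2, 97.7]
eef_rot: [0.0, 0.91, 0.414, 0.0]
force: [4.5, -2.4, 2.8]
width: 25.6
```

```bash
python3 st.py
```

```text
t 21.88 pos [ 436.03 -139.17   97.69] yaw(bush x) -2.2888 tilt [ 0.0008 -0.0003] w 25.6 F [ 4.45 -2.44  2.84] M [-0.554 -1.184 -0.002] q [-0.471  0.305 -0.613  0.652  0.     1.818]
```

servo_tool --steps '[[[0, 0, 0], [0, 0, 0], -0.2], [[0, 0, 0], [0, 0, 0], -0.1], [[0, 0, 0], [0, 0, 0], 0.0], [[0, 0, 0], [0, 0, 0], 0.0]]'

```text
t: 22.22
eef_pos: [434.1, -138.2, 96.9]
eef_rot: [-0.001, 0.91, 0.414, -0.001]
force: [-0.2, 0.0, -0.2]
width: 42.5
```

```bash
python3 st.py w17;  python3 - <<'E'
from h import *
im=cv2.imread('pics/w17raw.png')[:,:,::-1]
save(im,'w17z',(205,165,300,310),5)
E
```

```text
t 22.22 pos [ 434.08 -138.2    96.86] yaw(bush x) -2.2887 tilt [-0.0029  0.0014] w 42.5 F [-0.24  0.05 -0.17] M [-0.036  0.045 -0.   ] q [-0.47   0.305 -0.615  0.654 -0.     1.818]
```

View pics/w17z.png

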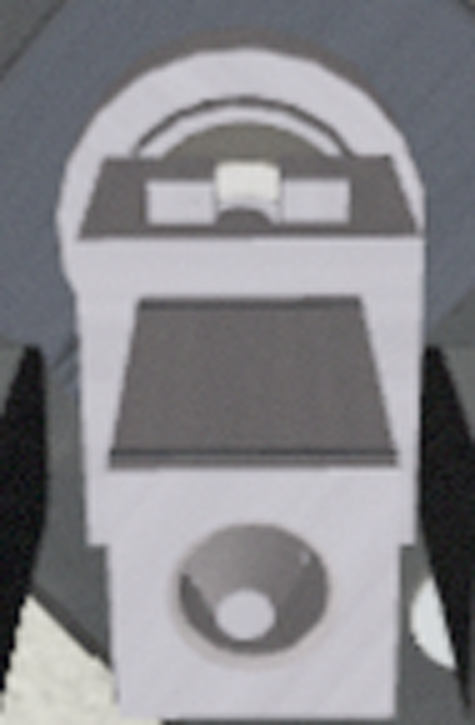

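The gripper is open and the bush stands on its own. It sits about 2 mm to the +y side of the jaws, so I'll re-centre and rise straight up.

servo_tool --steps '[[[0, 0.002, 0], [0, 0, 0], 0.0], [[0, 0, 0], [0, 0, 0], 0.0], [[0, 0, -0.01], [0, 0, 0], 0.0], [[0, 0, -0.02], [0, 0, 0], 0.0], [[0, 0, -0.03], [0, 0, 0], 0.0], [[0, 0, -0.04], [0, 0, 0], 0.0], [[0, 0, 0], [0, 0, 0], 0.0], [[0, 0, 0], [0, 0, 0], 0.0]]'

```text
t: 22.98
eef_pos: [438.8, -141.2, 199.8]
eef_rot: [0.002, 0.91, 0.414, 0.002]
force: [-0.2, 0.3, -0.2]
width: 42.7
```

```bash
python3 st.py w18;  python3 - <<'E'
from h import *
im=cv2.imread('pics/w18raw.png')[:,:,::-1]
save(im,'w18z',(190,150,310,290),5)
E
```

```text
t 22.98 pos [ 438.85 -141.19  199.77] yaw(bush x) -2.2888 tilt [ 0.0047 -0.0024] w 42.7 F [-0.19  0.34 -0.22] M [-0.013  0.046  0.024] q [-0.472  0.185 -0.469  0.912 -0.     1.817]
```

View pics/w18z.png

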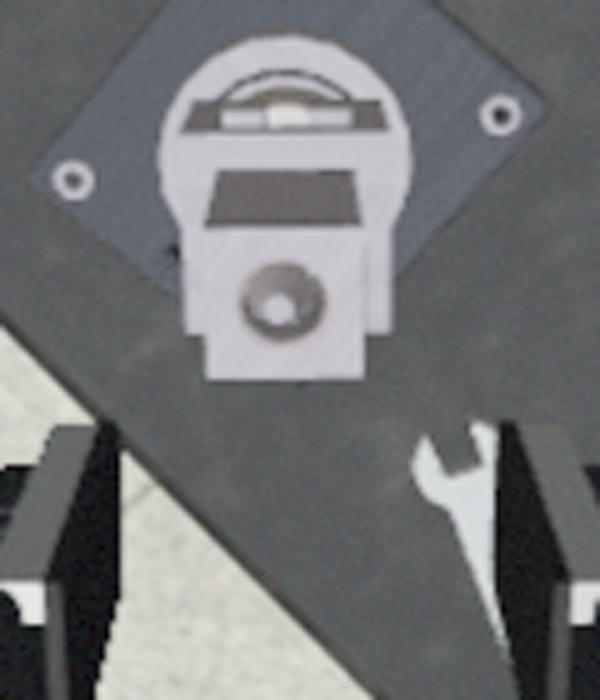

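View pics/w18s.png

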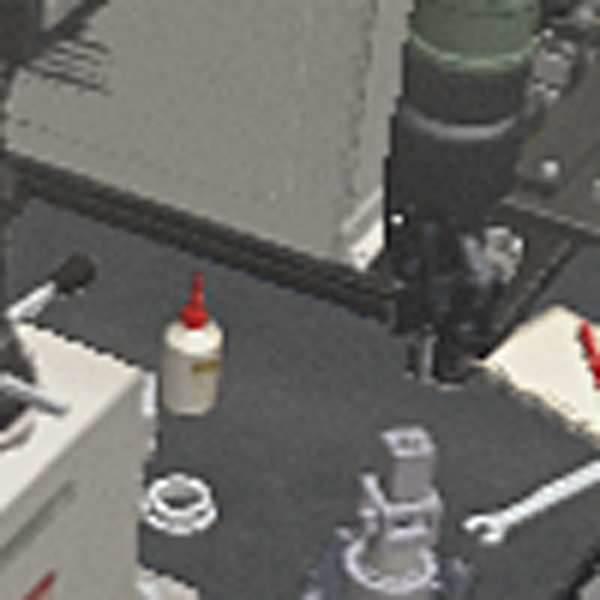

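Run:
```python
from h import *
o=r.get_obs();p=viewer.camera_params('wrist');T=np.load('w18T.npy')
f=lambda X,Y:(190+(X+.5)/5-.5,150+(Y+.5)/5-.5)
C=[(208,228),(362,230),(364,378),(207,380)]
for z in (133,136):
    P=np.array([onz(p,*f(*c),z,T) for c in C]); print(z,P.mean(0)); d=[np.linalg.norm(P[(i+1)%4]-P[i]) for i in range(4)]; print(np.round(d,2)); e=P[1]-P[0]; e2=P[2]-P[3]; print('y-dir yaw',np.arctan2(e[1],e[0])-np.pi/2,np.arctan2(e2[1],e2[0])-np.pi/2)
print('rod tip',onz(p,*f(278,306),136,T), 'bore133',onz(p,*f(283,302),133,T))
im=viewer.capture('scene'); save(im,'s18',(310,150,350,195),16)
```

```text
133 [ 435.85619674 -138.67306351  133.        ]
[24.81 25.68 26.15 26.36]
y-dir yaw -2.304661050118501 -2.27818219067918
136 [ 436.5756552  -137.90128988  136.        ]
[24.45 25.31 25.78 25.98]
y-dir yaw -2.304661050118502 -2.278182190679181
rod tip [ 435.60740609 -137.22102486  136.        ] bore133 [ 435.94855588 -138.00390898  133.        ]
```

View pics/s18.png

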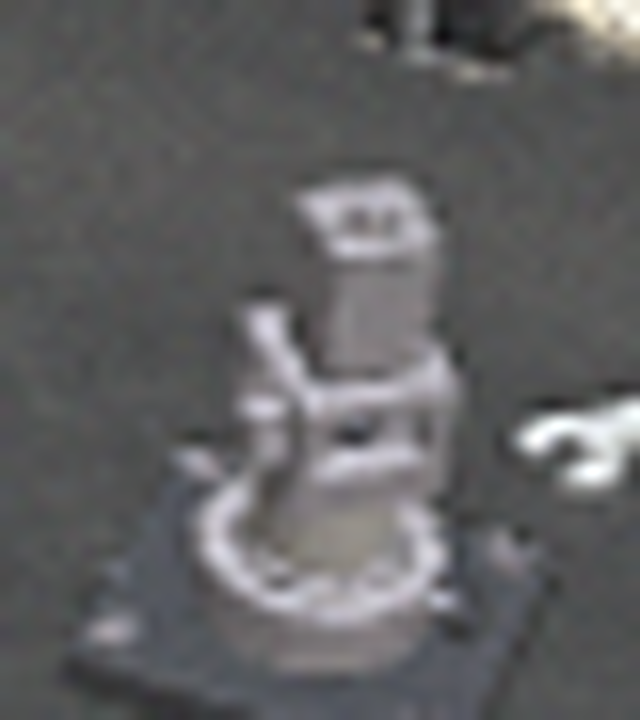

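I want to see the pin in the side window. I'll turn back by 1.75 rad, retreat towards the base and tilt to look in along the pin.

servo_tool --steps '[[[0, 0, 0], [0, 0, -0.12], 0.0], [[0, 0, 0], [0, 0, -0.12], 0.0], [[0, 0, 0], [0, 0, -0.12], 0.0], [[0, 0, 0], [0, 0, -0.12], 0.0], [[0, 0, 0], [0, 0, -0.12], 0.0], [[0, 0, 0], [0, 0, -0.12], 0.0], [[0, 0, 0], [0, 0, -0.12], 0.0], [[0, 0, 0], [0, 0, -0.12], 0.0]]'

```text
t: 23.8
eef_pos: [436.0, -139.8, 195.9]
eef_rot: [-0.002, 0.614, 0.789, -0.0]
force: [0.0, -0.1, 0.9]
width: 42.9
```

servo_tool --steps '[[[0, 0, 0], [0, 0, -0.12], 0.0], [[0, 0, 0], [0, 0, -0.12], 0.0], [[0, 0, 0], [0, 0, -0.12], 0.0], [[0, 0, 0], [0, 0, -0.12], 0.0], [[0, 0, 0], [0, 0, -0.12], 0.0], [[0, 0, 0], [0, 0, -0.12], 0.0], [[0, 0, 0], [0, 0, -0.07], 0.0], [[0, 0, 0], [0, 0, 0], 0.0]]'

```text
t: 24.47
eef_pos: [436.1, -139.8, 196.0]
eef_rot: [-0.002, 0.266, 0.964, 0.0]
force: [-0.3, 0.4, 0.1]
width: 42.6
```

servo_tool --steps '[[[0.03, 0, 0], [0, -0.1, 0], 0.0], [[0.03, 0, 0], [0, -0.1, 0], 0.0], [[0.03, 0, 0], [0, -0.1, 0], 0.0], [[0.02, 0, 0], [0, -0.1, 0], 0.0], [[0.02, 0, 0], [0, -0.1, 0], 0.0], [[0, 0, 0], [0, 0, 0], 0.0], [[0, 0, 0], [0, 0, 0], 0.0]]'

```text
t: 25.05
eef_pos: [322.0, -72.2, 170.0]
eef_rot: [0.234, 0.258, 0.935, -0.065]
force: [0.7, -0.0, 1.0]
width: 42.6
```

```bash
python3 st.py w19
```

```text
t 25.05 pos [322.   -72.25 170.01] yaw(bush x) -0.5383 tilt [ 0.4045 -0.2423] w 42.6 F [ 0.66 -0.05  0.96] M [ 0.198  0.266 -0.016] q [-0.372 -0.398 -1.191  0.293 -0.079  0.147]
```

View pics/w19.png

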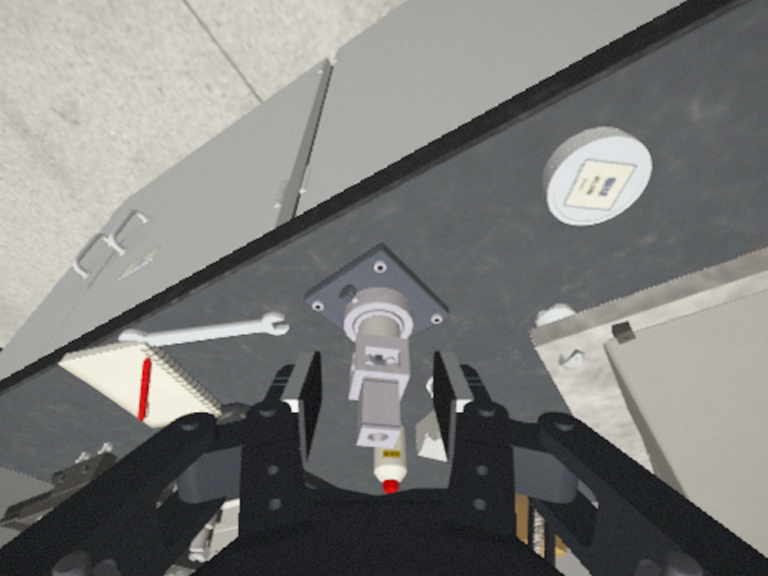

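Run:
```python
from h import *
im=cv2.imread('pics/w19raw.png')[:,:,::-1]
save(im,'w19z',(220,185,285,305),6)
save(im,'w19y',(232,218,278,248),14)
p=viewer.camera_params('wrist');T=np.load('w19T.npy')
```

```text
(no output)
```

View pics/w19z.png

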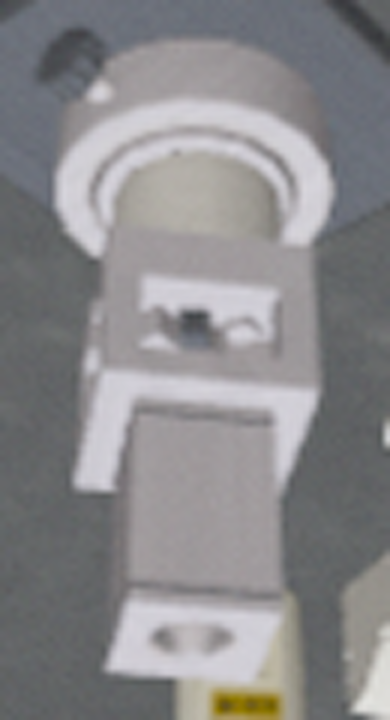

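View pics/w19y.png

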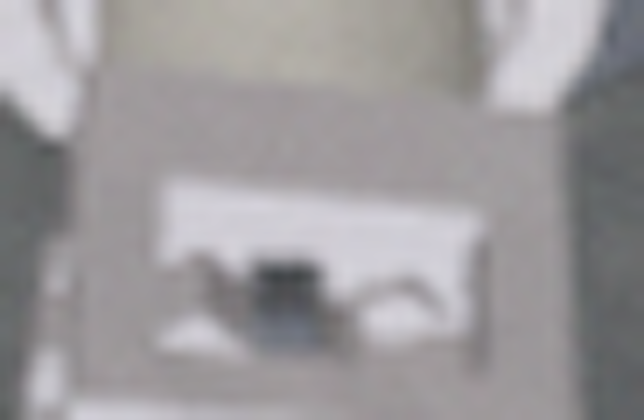

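Run:
```python
from h import *
p=viewer.camera_params('wrist');T=np.load('w19T.npy')
f=lambda X,Y:(232+(X+.5)/14-.5,218+(Y+.5)/14-.5)
g=lambda X,Y:(220+(X+.5)/6-.5,185+(Y+.5)/6-.5)
bore=onz(p,*g(193,638),133,T); print('bore',bore)
C=[(130,590),(286,602),(265,677),(106,670)]
P=np.array([onz(p,*g(*c),133,T) for c in C]);print(P.round(1),P.mean(0)); 
for i in range(4):
    d=P[(i+1)%4]-P[i]; print(round(np.linalg.norm(d),1),round(np.arctan2(d[1],d[0]),3))
for nm,q,z in [('pin bot',(287,262),71),('pin topedge',(285,297),77),('L edge top',(252,297),77),('R edge top',(318,300),77)]:
    X=onz(p,*f(*q),z,T); d=X-P.mean(0); print(nm,X.round(2),np.linalg.norm(d[:2]),np.arctan2(-d[1],-d[0]))
for nm,q in [('winL',(160,185)),('winR',(482,210)),('Lbump',(205,265)),('Rbump',(405,290))]:
    print(nm,onz(p,*f(*q),71,T).round(1))
def pr(X): u=np.array(proj(p,X,T)); return ((u-[232,218]+.5)*14-.5).round()
# expected for pin yaw options
c=P.mean(0)
for a in(-.64,-.54,-.44):
    v=np.array([-np.cos(a),-np.sin(a),0]); n=np.array([np.sin(a),-np.cos(a),0])
    print(a,[pr(np.r_[c[:2],0]+11*v+s*3*n+[0,0,z]) for s,z in((1,71),(-1,71),(1,77),(-1,77))])
b=-2.289; ex=np.array([np.cos(b),np.sin(b),0]); ey=np.array([-np.sin(b),np.cos(b),0])
sgn=1 if ey@np.array([-.858,.514,0])>0 else -1
for s in(-1,1): print('foot top outer corner', pr(np.r_[c[:2],0]+20*ey*sgn+s*20*ex+[0,0,59]), pr(np.r_[c[:2],0]+20*ey*sgn+s*20*ex+[0,0,93]),pr(np.r_[c[:2],0]+20*ey*sgn+s*0*ex+[0,0,71]))
```

```text
bore [ 434.41178317 -137.62119274  133.        ]
[[ 414.7 -137.8  133. ]
 [ 431.3 -118.   133. ]
 [ 453.6 -134.3  133. ]
 [ 436.9 -156.9  133. ]] [ 434.15932279 -136.74274978  133.        ]
25.9 0.874
27.6 -0.631
28.1 -2.208
29.3 2.433
pin bot [ 426.59 -132.45   71.  ] 8.699691666164778 -0.5163652105073794
pin topedge [ 423.66 -130.91   77.  ] 12.013127217629535 -0.5072000293796163
L edge top [ 422.29 -133.2    77.  ] 12.389831244293815 -0.2899285695689686
R edge top [ 425.38 -128.82   77.  ] 11.8264903826862 -0.7341679918330025
winL [ 412.5 -136.    71. ]
winR [ 428.8 -115.3   71. ]
Lbump [ 423.5 -138.5   71. ]
Rbump [ 435. -126.   71.]
-0.64 [array([267., 243.]), array([339., 248.]), array([267., 303.]), array([340., 307.])]
-0.54 [array([253., 245.]), array([326., 245.]), array([253., 304.]), array([327., 304.])]
-0.44 [array([240., 248.]), array([313., 243.]), array([240., 307.]), array([313., 303.])]
foot top outer corner [567.  92.] [592. 434.] [334. 179.]
foot top outer corner [94. 37.] [ 78. 380.] [334. 179.]
```

The window view (upside down) shows the pin's end at (285,300). It sits on the foot's top surface between a raised bump on the left at (205,265), the stop side, and one on the right at (405,290). It is therefore in its rest, but the turn is about 100°, hard over to the stop side. I'll regrip lightly and bring it back about 0.12 rad to centre it at the quarter turn.

servo_tool --steps '[[[0, 0, -0.01], [0, 0.1, 0], 0.0], [[0, 0, -0.01], [0, 0.1, 0], 0.0], [[0, 0, -0.01], [0, 0.1, 0], 0.0], [[0, 0, 0], [0, 0.1, 0], 0.0], [[0, 0, 0], [0, 0.1, 0], 0.0], [[-0.03, 0, 0], [0, 0, 0.12], 0.0], [[0, 0, 0], [0, 0, 0.12], 0.0], [[0, 0, 0], [0, 0, 0.12], 0.0]]'

```text
t: 25.82
eef_pos: [348.8, -87.7, 203.1]
eef_rot: [0.0, 0.438, 0.899, 0.0]
force: [0.1, 0.3, -0.6]
width: 42.7
```

servo_tool --steps '[[[0, 0, 0], [0, 0, 0.12], 0.0], [[0, 0, 0], [0, 0, 0.12], 0.0], [[0, 0, 0], [0, 0, 0.12], 0.0], [[0, 0, 0], [0, 0, 0.12], 0.0], [[0, 0, 0], [0, 0, 0.12], 0.0], [[0, 0, 0], [0, 0, 0.12], 0.0], [[0, 0, 0], [0, 0, 0.12], 0.0], [[0, 0, 0], [0, 0, 0.12], 0.0]]'

```text
t: 26.48
eef_pos: [347.4, -86.7, 203.3]
eef_rot: [0.001, 0.804, 0.595, 0.0]
force: [-0.3, -1.1, -0.5]
width: 42.6
```

servo_tool --steps '[[[0, 0, 0], [0, 0, 0.12], 0.0], [[0, 0, 0], [0, 0, 0.12], 0.0], [[0, 0, 0], [0, 0, 0.12], 0.0], [[0, 0, 0], [0, 0, 0.07], 0.0], [[0, 0, 0], [0, 0, 0], 0.0], [[0, 0, 0], [0, 0, 0], 0.0]]'

```text
t: 26.98
eef_pos: [346.3, -86.1, 203.0]
eef_rot: [0.0, 0.91, 0.414, 0.0]
force: [0.4, 0.8, -0.6]
width: 42.7
```

```bash
python3 st.py
python3 - <<'E'
from h import *
o=r.get_obs();M=yaw(o);d=np.array([435.1,-138.4,195])-o['eef_pos'];print('tool shift',(M.T@d).round(1)); 
# turn to vertical z
z=M[:,2]; ax=np.cross(z,[0,0,-1]); print('turn',(M.T@ax).round(4))
E
```

```text
t 26.98 pos [346.34 -86.07 202.99] yaw(bush x) -2.2881 tilt [ 0.0007 -0.0002] w 42.7 F [ 0.4   0.79 -0.6 ] M [-0.038 -0.041 -0.001] q [-0.451 -0.013 -0.682  0.901  0.     1.837]
tool shift [ 18.9 101.3   8.1]
turn [ 0.0007 -0.0003 -0.    ]
```

servo_tool --steps '[[[0.005, 0.026, 0.002], [0, 0, 0], 0.0], [[0.005, 0.026, 0.002], [0, 0, 0], 0.0], [[0.005, 0.026, 0.002], [0, 0, 0], 0.0], [[0.0039, 0.0233, 0.002], [0, 0, 0], 0.0], [[0, 0, 0], [0, 0, 0], 0.0], [[0, 0, 0], [0, 0, 0], 0.0], [[0, 0, 0], [0, 0, 0], 0.0]]'

```text
t: 27.57
eef_pos: [432.5, -137.0, 194.1]
eef_rot: [-0.001, 0.91, 0.414, -0.0]
force: [-0.8, -0.4, -0.3]
width: 42.4
```

```bash
cat > tgt.py <<'E'
from h import *
o=r.get_obs();M=yaw(o);d=np.array([435.1,-138.4,97.6])-o['eef_pos'];print('tool shift',(M.T@d).round(2)) 
z=M[:,2]; ax=np.cross(z,[0,0,-1]); print('turn',(M.T@ax).round(4))
E
python3 st.py w20; python3 tgt.py
```

```text
t 27.57 pos [ 432.54 -137.05  194.1 ] yaw(bush x) -2.2883 tilt [-0.0014  0.0009] w 42.4 F [-0.83 -0.38 -0.34] M [-0.026  0.001  0.045] q [-0.47   0.182 -0.488  0.902  0.     1.818]
tool shift [ 0.68  3.48 96.8 ]
turn [-0.001   0.0002  0.    ]
```

View pics/w20.png

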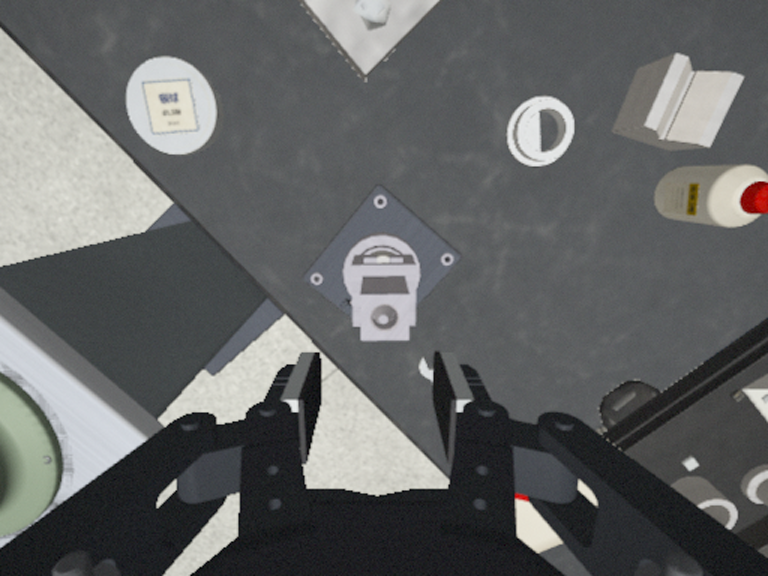

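servo_tool --steps '[[[0.0007, 0.0033, 0.02], [0, 0, 0], 0.0], [[0, 0, 0.02], [0, 0, 0], 0.0], [[0, 0, 0.01], [0, 0, 0], 0.0], [[0, 0, 0], [0, 0, 0], 0.0], [[0, 0, 0], [0, 0, 0], 0.0], [[0, 0, 0], [0, 0, 0], 0.0]]'

```text
t: 28.17
eef_pos: [436.0, -138.8, 145.4]
eef_rot: [0.0, 0.91, 0.414, 0.0]
force: [-0.0, -0.3, 0.4]
width: 42.8
```

```bash
python3 st.py; python3 tgt.py
```

```text
t 28.17 pos [ 435.99 -138.76  145.42] yaw(bush x) -2.2885 tilt [ 0.0011 -0.0005] w 42.8 F [-0.05 -0.28  0.43] M [ 0.052 -0.016 -0.006] q [-0.47   0.24  -0.554  0.775  0.     1.819]
tool shift [-0.33 -0.96 47.82]
turn [ 0.0012 -0.0003  0.    ]
```

servo_tool --steps '[[[-0.0003, -0.0008, 0.015], [0.001, 0, 0], 0.0], [[0, 0, 0.015], [0, 0, 0], 0.0], [[0, 0, 0.01], [0, 0, 0], 0.0], [[0, 0, 0.005], [0, 0, 0], 0.0], [[0, 0, 0], [0, 0, 0], 0.0], [[0, 0, 0], [0, 0, 0], 0.0]]'

```text
t: 28.67
eef_pos: [435.4, -138.6, 100.2]
eef_rot: [-0.0, 0.91, 0.414, 0.0]
force: [-0.9, -0.1, 0.6]
width: 42.8
```

```bash
python3 st.py w21; python3 tgt.py
python3 - <<'E'
from h import *
im=cv2.imread('pics/w21raw.png')[:,:,::-1]
save(im,'w21z',(190,165,315,315),4)
E
```

```text
t 28.67 pos [ 435.36 -138.6   100.2 ] yaw(bush x) -2.2887 tilt [0.0001 0.0002] w 42.8 F [-0.86 -0.14  0.64] M [-0.013  0.029  0.043] q [-0.47   0.3   -0.612  0.659  0.     1.819]
tool shift [-0.06 -0.61  2.8 ]
turn [ 0.0006 -0.0004 -0.    ]
```

View pics/w21z.png

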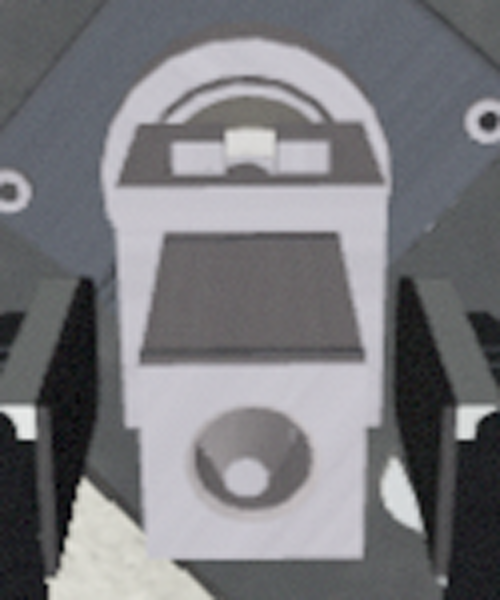

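servo_tool --steps '[[[0, 0.0006, 0], [0, 0, 0], 0.0], [[0, 0, 0], [0, 0, 0], -0.2], [[0, 0, 0], [0, 0, 0], -1], [[0, 0, 0], [0, 0, 0], -1], [[0, 0, 0], [0, 0, 0], -1]]'

```text
t: 29.18
eef_pos: [435.8, -139.0, 100.0]
eef_rot: [-0.0, 0.91, 0.414, 0.0]
force: [-0.4, -1.0, 5.6]
width: 25.2
```

```bash
python3 st.py
```

```text
t 29.18 pos [ 435.81 -139.03   99.98] yaw(bush x) -2.2889 tilt [0.0002 0.0002] w 25.2 F [-0.36 -1.04  5.56] M [ 0.089  0.03  -0.059] q [-0.471  0.301 -0.611  0.659  0.     1.818]
```

servo_tool --steps '[[[0, 0, 0], [0, 0, -0.03], -1], [[0, 0, 0], [0, 0, -0.03], -1], [[0, 0, 0], [0, 0, 0], -1]]'

```text
t: 29.43
eef_pos: [435.9, -138.9, 99.9]
eef_rot: [-0.0, 0.897, 0.441, 0.0]
force: [-0.4, 0.3, 5.2]
width: 25.6
```

```bash
python3 st.py
```

```text
t 29.43 pos [ 435.87 -138.89   99.94] yaw(bush x) -2.2278 tilt [0.0004 0.0005] w 25.6 F [-0.41  0.34  5.19] M [0.175 0.04  0.013] q [-4.710e-01  3.010e-01 -6.110e-01  6.590e-01  1.000e-03  1.757e+00]
```

servo_tool --steps '[[[0, 0, 0], [0, 0, -0.03], -1], [[0, 0, 0], [0, 0, -0.03], -1], [[0, 0, 0], [0, 0, 0], -1]]'

```text
t: 29.68
eef_pos: [435.9, -138.8, 99.9]
eef_rot: [-0.0, 0.884, 0.468, 0.0]
force: [-0.4, 0.5, 5.5]
width: 25.6
```

```bash
python3 st.py
```

```text
t 29.68 pos [ 435.89 -138.82   99.94] yaw(bush x) -2.1678 tilt [0.0005 0.0007] w 25.6 F [-0.38  0.47  5.47] M [ 0.207 -0.001 -0.038] q [-4.700e-01  3.010e-01 -6.110e-01  6.590e-01  1.000e-03  1.697e+00]
```

servo_tool --steps '[[[0, 0, 0], [0, 0, -0.03], -1], [[0, 0, 0], [0, 0, 0], -1], [[0, 0, 0], [0, 0, 0], -0.2], [[0, 0, 0], [0, 0, 0], -0.1], [[0, 0, 0], [0, 0, 0], 0.0], [[0, 0, 0], [0, 0, 0], 0.0]]'

```text
t: 30.18
eef_pos: [435.1, -138.7, 99.2]
eef_rot: [-0.001, 0.877, 0.481, -0.0]
force: [0.5, -0.1, 0.6]
width: 42.7
```

```bash
python3 st.py w22;python3 - <<'E'
from h import *
im=cv2.imread('pics/w22raw.png')[:,:,::-1]
save(im,'w22z',(190,165,315,315),4)
E
```

```text
t 30.18 pos [ 435.07 -138.69   99.23] yaw(bush x) -2.1388 tilt [-0.0013  0.0009] w 42.7 F [ 0.53 -0.13  0.62] M [-0.008  0.056 -0.011] q [-0.471  0.302 -0.612  0.658  0.     1.668]
```

View pics/w22z.png

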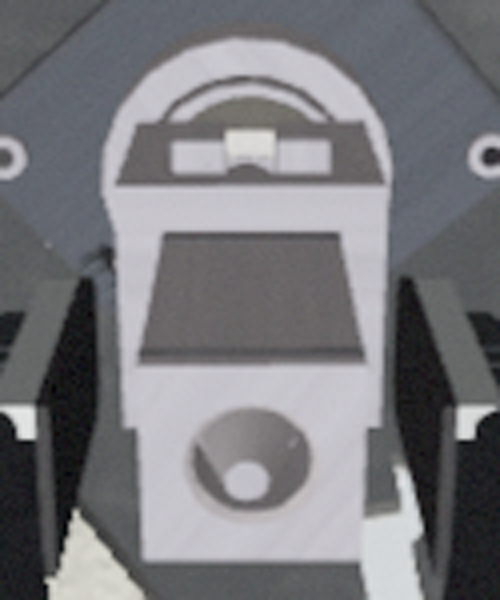

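The bush turned with the hand and both fingers are clear. I'll rise and look at the window again from the side.

servo_tool --steps '[[[0, 0.0005, -0.01], [0, 0, 0], 0.0], [[0, 0, -0.02], [0, 0, 0], 0.0], [[0, 0, -0.03], [0, 0, 0], 0.0], [[0, 0, -0.04], [0, 0, 0], 0.0], [[0, 0, 0], [0, 0, -0.12], 0.0], [[0, 0, 0], [0, 0, -0.12], 0.0], [[0, 0, 0], [0, 0, -0.12], 0.0], [[0, 0, 0], [0, 0, -0.12], 0.0]]'

```text
t: 30.95
eef_pos: [435.9, -139.2, 199.7]
eef_rot: [-0.0, 0.736, 0.677, 0.0]
force: [0.1, 0.1, 0.0]
width: 43.0
```

servo_tool --steps '[[[0, 0, 0], [0, 0, -0.12], 0.0], [[0, 0, 0], [0, 0, -0.12], 0.0], [[0, 0, 0], [0, 0, -0.12], 0.0], [[0, 0, 0], [0, 0, -0.12], 0.0], [[0, 0, 0], [0, 0, -0.12], 0.0], [[0, 0, 0], [0, 0, -0.12], 0.0], [[0, 0, 0], [0, 0, -0.12], 0.0], [[0, 0, 0], [0, 0, -0.12], 0.0]]'

```text
t: 31.62
eef_pos: [435.7, -139.1, 199.4]
eef_rot: [-0.001, 0.34, 0.941, 0.0]
force: [-0.3, 0.6, 0.1]
width: 42.6
```

servo_tool --steps '[[[0, 0, 0], [0, 0, -0.12], 0.0], [[0.03, 0, 0], [0, -0.1, 0], 0.0], [[0.03, 0, 0], [0, -0.1, 0], 0.0], [[0.03, 0, 0], [0, -0.1, 0], 0.0], [[0.02, 0, 0], [0, -0.1, 0], 0.0], [[0.02, 0, 0], [0, -0.1, 0], 0.0], [[0, 0, 0], [0, 0, 0], 0.0], [[0, 0, 0], [0, 0, 0], 0.0]]'

```text
t: 32.28
eef_pos: [324.2, -67.3, 173.1]
eef_rot: [0.234, 0.276, 0.93, -0.07]
force: [1.8, -0.7, 0.7]
width: 42.7
```

```bash
python3 st.py w23;python3 - <<'E'
from h import *
im=cv2.imread('pics/w23raw.png')[:,:,::-1]
save(im,'w23z',(220,180,290,300),5)
save(im,'w23y',(232,212,278,248),14)
E
```

```text
t 32.28 pos [324.23 -67.26 173.07] yaw(bush x) -0.5758 tilt [ 0.3957 -0.2588] w 42.7 F [ 1.76 -0.74  0.74] M [0.189 0.277 0.02 ] q [-0.313 -0.386 -1.176  0.303 -0.125  0.233]
```

View pics/w23.png

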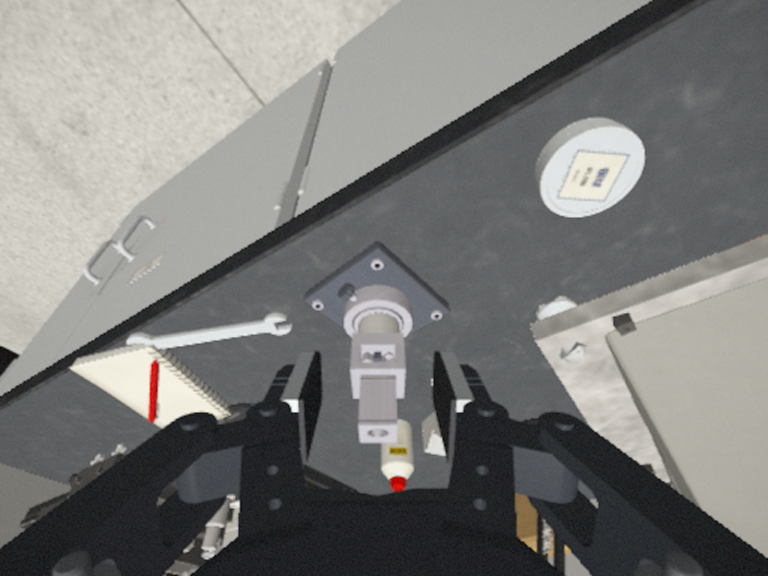

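View pics/w23y.png

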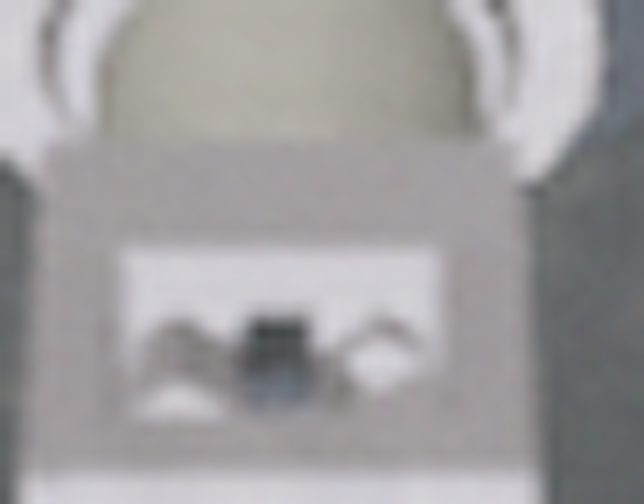

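The pin end at (278,355) is now centred in the window, which spans x 120–440. It sits between the two raised features at (180,330) and (380,330), with the foot seated on the sleeve. The robot is clear, so I'm handing in.

```bash
python3 -c "
from cell import r,workorder
print(workorder.hand_in()); print(r.get_obs()['t'])"
```

```text
the job is handed in; nothing more can be done
None
the job is handed in; nothing more can be done
```

The bush is locked on the jig's rod and the sleeve is left clamped under spring load. I handed in at about 32 s of the 72 s allowed, with the gripper clear of everything.

**What I did:** I threaded the bush over the rod and lined its slot up with the cross pin, which lies at a yaw of about -0.54 rad. It slipped past the pin without contact and touched the sleeve at a tool height of about 100.2 mm. I pressed it down about 7 mm and turned it clockwise. The pressure was then let off slowly and the bush released.

**Last checks:**
- **Pin in its rest:** while letting off, the vertical load fell from 5.1 to 0.7 N within 0.2 mm, at the height expected for an underside near 59 mm. So the pin took the spring load. The last wrist picture shows the pin end centred in the side window, between the raised features on either side.
- **Forces:** the highest vertical load I read was about 9 N on the wrist, or about 12 N on the spring. The side force reached about 5 N.
- **Bystanders:** none of the others I could see in the last pictures looked disturbed.

**What disagreed:**
- **Stop not felt clearly:** no firm stop came at 90°. There was only a faint sideways shift at about 101°, which I took to be the stop.
- **First release too far round:** I let go at about 100°, then regripped and turned the bush back to about 92° by my pin estimate.
- **Side force at first release:** the commanded pose had drifted about 2 mm sideways, which caused the 5 N.
- **Not measured:** I could not read the seat depth directly, and inferred it from the height and the force.

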